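Set the optical cell square in the photometer's light path

TASK

Take the square optical cell from the white tray by its two ribbed frosted sides, never touching the clear panes. Set it gently in the photometer's turned-out cell holder with its clear panes at the holder's two open sides, press it fully home past the spring onto the hard seat, and only then turn cell and holder together, gently, clockwise to the stop so that light from the lamp can pass straight through the clear panes. Let go, leaving the cell upright and the other things on the tray where they stand.

Things in the scene. Friction and masses are not known exactly. Their poses are not given: they have to be found in the camera images.
- cell_mid (a point): Centre of the loose optical cell, an upright block 24 x 24 x 80 mm, 70 to 120 g, the only square thing on the tray; z up, underside 40 mm below. The sides facing its +x and -x are white, frosted, flat with fine ribs, 24 mm wide over the full height: hold it there. The sides facing +y and -y are clear panes recessed 1 mm.
- cell: The same cell as a whole, with a black plug in its top; origin at the centre of its underside, axes as cell_mid.
- cell_panes: The two clear panes of the cell (18 mm wide, 74 mm high), fixed in the cell; its origin is the centre of the cell's underside, axes as those of the cell. Must not be touched by the fingers.
- holder_seat (a point): Centre of the bottom of the turning cell holder's well (26 mm above the table), on the vertical turning axis; turns with the holder, z up. On its -x side a full black wall, inner face 12 mm from here. On its +y and -y sides corner lips, faces 13 mm from here (1 mm play each side of the cell), with a gap for the light: the open sides. On its +x side a sprung leaf.
- holder_mouth (a point): Centre of the holder's mouth, 33 mm above holder_seat, same axes. Walls and lips rise 30 mm above it and flare outward by about 3 mm above that. The disc is 68 mm across. Home = underside on the seat plate, a frosted side against the full wall, panes at the open sides; either half-turn way round is right.
- leaf_tip (a point): Lower end of the steel leaf at the holder's +x side, 13 mm above holder_seat and 9.5 mm from the axis at rest; it slopes up and outward to 16 mm from the axis, 30 mm up. The entering cell pushes it out 2.5 mm (spring 0.8 N/mm, 2 N at rest, 4 N when home). It drags: going down takes up to about 10 N, and a cell let go early stays up.
- holder (a joint): Angle of the holder on the photometer (rad): 0 = at its hard stop, open sides along the light path; starts at 0.6 to 1.2, grows anticlockwise from above. Turns with about 0.14 N m and stays where left. The cell has about 0.1 rad of play in it, so the hand turns past the measured angle; the leaf squares the cell once let go. At the stop 0.25 N m is plenty; more strains the cell.
- light_path (a point): Point on the turning axis at the height of the light, 49 mm above the table, fixed on the photometer; y = the light path, z up. White lamp head at +y, white sensor head at -y: their tops 78 mm above the table, heads begin 63 mm from the axis, their black lens tubes 45 mm.
- photometer: The whole fixed photometer with holder, leaf and heads: grey base 130 x 290 x 18 mm; origin on the turning axis at table height, axes as light_path.
- vial_mid (a point): Centre of a round capped glass vial on the tray, 28 mm across and 62 mm high. Leave alone.
- weighing_pot_mid (a point): Centre of a round white pot on the tray, 32 mm across and 40 mm high. Leave alone.
- tray: White tray 200 x 250 mm (x, y), rim 14 mm high, floor 4 mm thick, fixed; origin at the centre of its underside.
- seat_pin (a joint): Sprung contact pin (6 mm across, under 1 N) standing 4 mm proud of the hard seat plate in the well: 0 = up, 0.004 m = pressed level with the plate, cell home. The plate's height is set differently each time, 1 to 9 mm above holder_seat, and is not measured: press down until the hard plate is felt (13 N is enough).
Things that resemble listed ones, but are neither listed nor needed, are in the scene too. Leave any green look-alike of the cell alone.

How it is judged:
On the way, in this order (a step that is already met when the one before it is completed fails the run):
1. the cell is pressed home in the holder, panes at its open sides (value of joint seat_pin above 0.0025 m and z of cell in the frame of holder_seat below 0.011 m and horizontal distance between cell and holder_seat below 0.003 m and angle between the y axis of cell and the y axis of holder_seat, either way round below 0.12 rad), for 0.1 s.
2. the holder is turned to its stop (value of joint holder below 0.05 rad), for 0.1 s.
At the end, for the whole second after the job is handed in: The cell rests upright (within 0.05 rad) in the holder, on the seat plate to 1.5 mm (contact pin down by over 2.5 of its 4 mm), within 3 mm of the turning axis, its clear panes along the light path within 0.08 rad, the holder within 0.05 rad of its stop (value of joint seat_pin above 0.0025 m and z of cell in the frame of holder_seat below 0.011 m and horizontal distance between cell and holder_seat below 0.003 m and angle between the y axis of cell and the y axis of light_path, either way round below 0.08 rad and value of joint holder below 0.05 rad and angle between cell's own z axis and vertical below 0.05 rad and linear speed of cell below 0.01 m/s); the robot touches nothing.
It fails at once if the fingers touch a clear pane (contact force between the fingers and cell_panes above 0.3 N).
It fails at once if the cell is forced: its contact forces on the photometer together exceed 50 N (contact force between cell and photometer above 50 N).
It fails at once if the arm or gripper knocks or leans on the photometer with more than 8 N (contact force between any of the arm, the fingers and photometer above 8 N).
It fails at once if the vial or pot is moved by more than 15 mm (distance of any of vial_mid, weighing_pot_mid from where it was at the start of the episode above 0.015 m).
It also fails if it takes over 58 s, if anything falls off the work surface, if the arm or the gripper's body presses on something with over 40 N, if the wrist force passes 120 N, or if a joint passes its speed limit or range.

ROBOT

A 7-joint arm with a two-finger parallel gripper is mounted at the origin on the work surface. World frame = base frame: x ahead of the robot, y to its left, z up, the work surface at z = 0. Lengths are in m, angles in rad, forces in N, time in s.
With the tool pointing down it reaches from about 0.4 to 0.85 m from the base axis. Payload 4.5 kg.
Tool frame: the origin (TCP) lies at the very end of the fingers, on their centre line; the grasp point (between the pads) lies 19 mm behind it; z points along the fingers, y is the direction in which the jaws open and shut (so a half turn about z gives the same grasp; the last joint's range is limited). The gripper opens to 88 mm and grips with 3 to 60 N. Pads are 18 mm wide; open, the fingers measure 123 mm over their backs; the gripper's body (75 mm by 187 mm) begins 45 mm behind the grasp point.
Start: joints at [1.284, 0.689, -0.195, 1.565, 0.157, 0.902, -0.215], TCP at [0.197, -0.593, 0.239] pointing down, gripper open.
Joint ranges: [-3.01, 3.01], [-0.46, 2.08], [-1.47, 1.51], [0.13, 2.56], [-1, 4.14], [0.04, 2.09], [-2.66, 2.66]. Speed limits (rad/s): [2.57, 2.57, 3.14, 3.14, 3.14, 3.14, 3.14].

INTERFACE

Orientations are given as a unit quaternion [x, y, z, w].
In Python, from plant import telemetry, imaging, r gives the robot as it stands.
- The arm moves only by the shell command python3 -m creep 'ROWS' [FORCE]. ROWS is JSON, a list of rows, each a list of 5 numbers: the closure in counts, from 0 (fully open) to 255 (shut), then the shift along the tool's x, y, z in m, then the turn about the tool's z in degrees. In form: [[fingers, x, y, z, yaw], ...]. A call has 1 to 10 rows; each row is the pose to reach, as a shift and turn from the pose commanded when the call began, along the tool's axes at that moment; what a row does not reach only later rows make up. A row lasts 1/8 s, in which the tool goes at most 62.5 mm and 10.7 degrees, less where a joint would pass 70% of its speed; a pose out of reach is approached as far as the arm can. A call with a gripper value outside its range is refused whole. The fingers move at their own pace and stop on an object; FORCE is the grip in N (left out, the last holds). Time passes only in rows, so rows that repeat a pose let the fingers close. It gives the time, the measured TCP pose, the force and the opening at its end, in the units of the state.
- telemetry.get_state(): the state, without advancing time (a new reading comes with each control period).
- imaging.snapshot(name): name is "scene" or "top" or "wrist"; returns a dict with "image" (400x640x3 uint8, blue, green, red), "camera_matrix" (3x3 intrinsics, pixels), "R" (3x3) and "t" (3): a world point X has camera coordinates R X + t; the wrist camera has in their place "hand_eye" (4x4, takes a point from camera to tool coordinates, whose origin is the TCP and whose axes are the flange's). Camera axes: x right, y down, z forward; pixel columns grow to the right and rows downward; lengths in m; the calibration is good to about 2 mm. A picture is of the moment at which its call begins: read the wrist's pose just before it. There is no depth.
- r.finish_job(): hands the job in, once; it reports no verdict.
Trained networks look in a picture, given as the dict that the camera call returned (one of the last four; its "shot" number tells which), for a name from the list of things; names that differ only in an ending like _2 or _b are one class to them, and where a whole thing is asked for, a point or a joint stands for the part that bears it (a point fixed in the world has none). Each returns a list of dicts, best first, with "score" (0 to 1); they miss things now and then, are a little off and sometimes report something else, mostly with a low value. They report only what shows in the picture. A call takes as long as a camera call. They do not tell look-alikes from the thing itself.
- imaging.boxes_of(picture, target): "rect" ([left, top, right, bottom] in pixels, round what is visible of it).
- imaging.trace(picture, target): "pixels" (400x640 bool, what is visible of it) and "rect" ([left, top, right, bottom] in pixels, round what is visible of it).
- imaging.place_of(picture, target): "location" ([row, column] in pixels: a listed point, or the origin of a listed thing).
The state is a dict: "clock": time; "q": joint angles; "qd": joint speeds; "joint_torque": joint torques, N m; "tool_pos": TCP position; "eef_rot": TCP orientation; "contact_force": force on the tool from outside, world axes, zero at the start; "moment": the same for the moment, N m; "opening": opening from 0.0 (shut) to 1.0 (fully open).
Only numpy, scipy, OpenCV 4.12 (cv2) and the standard library are available. Lean on these libraries where they do the work, as an engineer would, in place of code of your own. Each camera call takes 0.05 s, during which the arm holds its last target.

## Working session

There is one attempt and no reset: what is moved stays moved. The work goes in short steps, Python scripts to look and compute and a shell command to move; the robot and the scene stay as the last step left them, time stands still between calls to the robot, and variables do not carry over. Pictures are saved under pics/ and viewed, and the job is handed in when it is done.

```bash
ls; mkdir -p pics
cat > h.py <<'E'
from plant import telemetry, imaging, r
import numpy as np, cv2
from scipy.spatial.transform import Rotation as Ro
def ray(p,row,col,z):
    K=p["camera_matrix"];R=np.array(p["R"]);t=np.array(p["t"])
    d=R.T@np.linalg.inv(K)@np.array([col,row,1.]);c=-R.T@t
    return c+d*(z-c[2])/d[2]
def proj(p,X):
    x=np.array(p["camera_matrix"])@(np.array(p["R"])@np.array(X)+np.array(p["t"]));return x[:2]/x[2]
E
python3 - <<'E'
from h import *
s=telemetry.get_state();print({k:np.round(v,3) for k,v in s.items()})
for n in ["top","scene","wrist"]:
    p=imaging.snapshot(n);cv2.imwrite(f"pics/{n}0.png",p["image"])
    if n!="wrist":
        print(n,-np.array(p["R"]).T@p["t"])
    for t in ["cell","cell_mid","holder_seat","holder_mouth","light_path","photometer","vial_mid","weighing_pot_mid","tray","leaf_tip"]:
        o=imaging.place_of(p,t);print(n,t,[(np.round(a["location"],1).tolist(),round(a["score"],2)) for a in o[:3]])
E
```

```text
pics
{'clock': np.float64(0.0), 'q': array([ 1.284,  0.69 , -0.195,  1.566,  0.157,  0.902, -0.215]), 'qd': array([ 0.003, -0.   ,  0.   ,  0.001,  0.001, -0.001, -0.002]), 'joint_torque': array([ 0.0000e+00, -5.2756e+01, -1.2670e+00, -1.5343e+01, -5.3000e-02,
        7.0000e-03,  0.0000e+00]), 'tool_pos': array([ 0.197, -0.593,  0.238]), 'eef_rot': array([ 0.987,  0.16 , -0.   , -0.001]), 'contact_force': array([ 0.124, -0.833, -0.717]), 'moment': array([-0.009, -0.002,  0.042]), 'opening': np.float64(1.003)}
top [0.35115454 0.07874061 0.76677601]
top cell [([272.1, 349.4], 0.8), ([229.3, 240.3], 0.63), ([252.3, 275.3], 0.54)]
top cell_mid [([247.0, 272.8], 0.75), ([274.4, 350.3], 0.66)]
top holder_seat [([175.9, 466.6], 0.8)]
top holder_mouth [([169.3, 470.7], 0.86)]
top light_path [([169.5, 470.3], 0.66), ([171.8, 462.3], 0.18)]
top photometer [([174.9, 458.9], 0.68)]
top vial_mid [([241.5, 196.6], 0.81)]
top weighing_pot_mid [([227.8, 240.6], 0.79)]
top tray []
top leaf_tip [([171.4, 462.8], 0.6)]
scene [ 0.85887801 -0.19298714  0.65460612]
scene cell [([192.2, 278.6], 0.67), ([184.1, 346.8], 0.59)]
scene cell_mid [([181.1, 277.3], 0.73), ([171.9, 352.5], 0.69), ([182.6, 347.1], 0.69)]
scene holder_seat [([323.6, 184.4], 0.68)]
scene holder_mouth [([312.0, 181.1], 0.61)]
scene light_path [([317.5, 183.5], 0.63)]
scene photometer [([328.6, 188.4], 0.87)]
scene vial_mid [([159.5, 415.8], 0.69), ([180.3, 397.8], 0.5)]
scene weighing_pot_mid [([180.5, 393.2], 0.82)]
scene tray [([182.6, 387.8], 0.66)]
scene leaf_tip [([321.8, 191.4], 0.43)]
wrist cell []
wrist cell_mid []
wrist holder_seat []
wrist holder_mouth []
wrist light_path []
wrist photometer []
wrist vial_mid []
wrist weighing_pot_mid []
wrist tray []
wrist leaf_tip []
```

View pics/top0.png

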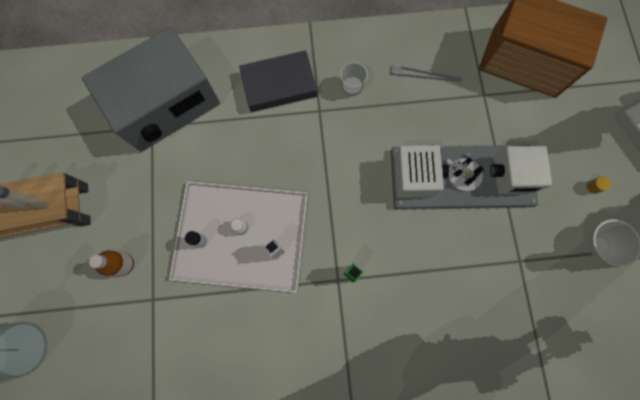

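View pics/scene0.png

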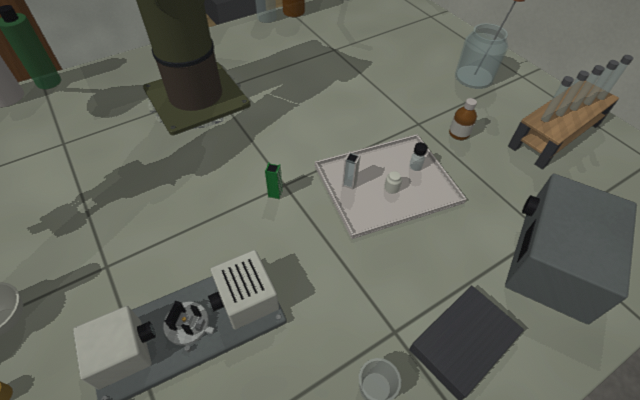

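View pics/wrist0.png

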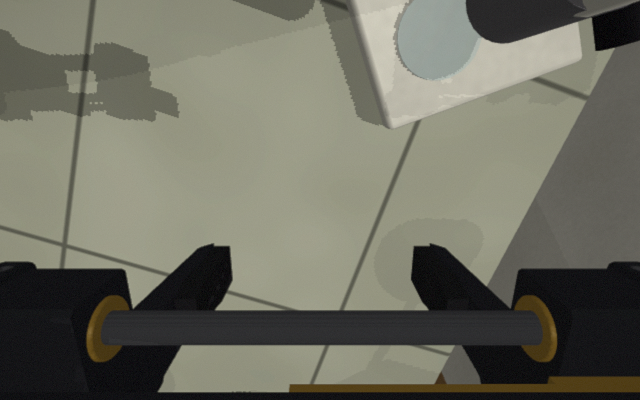

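Run:
```python
from h import *
p=imaging.snapshot("top");print(np.round(p["R"],3))
def s(l,row,col,z): print(l,np.round(ray(p,row,col,z),4))
s("cellA base",272.1,349.4,.004);s("cellA mid",274.4,350.3,.044)
s("cellB base",252.3,275.3,.004);s("cellB mid",247,272.8,.044)
s("seat",175.9,466.6,.026);s("mouth",169.3,470.7,.059);s("lp",169.5,470.3,.049);s("phot",174.9,458.9,0)
s("vial",241.5,196.6,.035);s("pot",227.8,240.6,.024)
q=imaging.snapshot("scene")
def s(l,row,col,z): print(l,np.round(ray(q,row,col,z),4))
s("cellA? ",181.1,277.3,.044);s("B?",182.6,347.1,.044);s("seat",323.6,184.4,.026);s("mouth",312,181.1,.059);s("lp",317.5,183.5,.049);s("ph",328.6,188.4,0)
for n,i in (("t",p["image"][120:330,180:520]),("s",q["image"][120:260,240:440]),("s2",q["image"][230:400,80:300])):
    f=2.3 if n=="t" else 3.5;cv2.imwrite(f"pics/z_{n}.png",cv2.resize(i,None,fx=f,fy=f,interpolation=2))
w=imaging.snapshot("wrist");print(w["hand_eye"],w["camera_matrix"])
```

```text
[[-0.102 -0.995 -0.003]
 [-0.971  0.101 -0.218]
 [ 0.217 -0.019 -0.976]]
cellA base [0.3765 0.0235 0.004 ]
cellA mid [0.3708 0.0252 0.044 ]
cellB base [0.4302 0.1658 0.004 ]
cellB mid [0.4365 0.1651 0.044 ]
seat [ 0.5416 -0.233   0.026 ]
mouth [ 0.5454 -0.2295  0.059 ]
lp [ 0.5478 -0.233   0.049 ]
phot [ 0.5521 -0.2284  0.    ]
vial [0.4632 0.3114 0.035 ]
pot [0.4831 0.2278 0.024 ]
cellA?  [0.3805 0.0262 0.044 ]
B? [0.4549 0.1409 0.044 ]
seat [ 0.5486 -0.2326  0.026 ]
mouth [ 0.5452 -0.2282  0.059 ]
lp [ 0.5502 -0.2288  0.049 ]
ph [ 0.5471 -0.2317  0.    ]
[[-1.14007504e-03 -9.57074454e-01 -2.89839940e-01  7.45327710e-02]
 [ 9.99999347e-01 -1.11528307e-03 -2.50708580e-04 -4.25660434e-04]
 [-8.33067990e-05 -2.89840036e-01  9.57075100e-01 -1.45710323e-01]
 [ 0.00000000e+00  0.00000000e+00  0.00000000e+00  1.00000000e+00]] [[331.09976899   0.         321.26423951]
 [  0.         331.09976899 202.64122625]
 [  0.           0.           1.        ]]
```

View zooms.

The top view shows the white tray at about (240,237), with the vial at (195,238), the pot at (239,226) and the black-plugged square cell near (272,247). The green look-alike stands off the tray at (353,271). The photometer lies at (470,177), its holder near (467,172). In the scene view the cell is at (350,170) and the holder at (186,318). The wrist view shows none of these yet.

View pics/z_t.png

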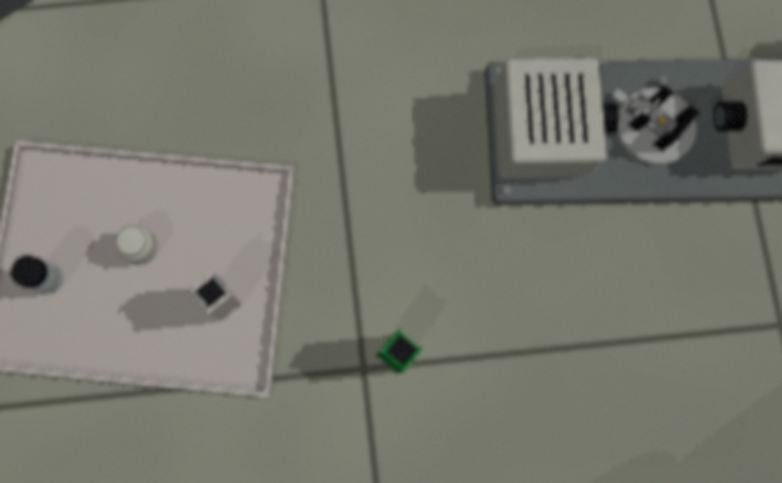

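View pics/z_s.png

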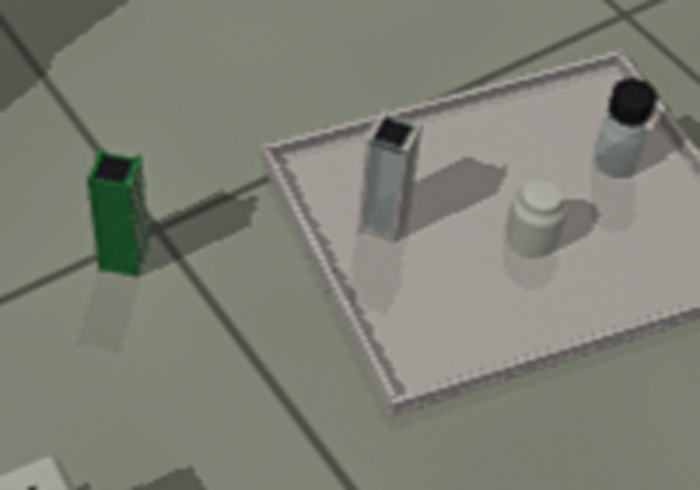

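View pics/z_s2.png

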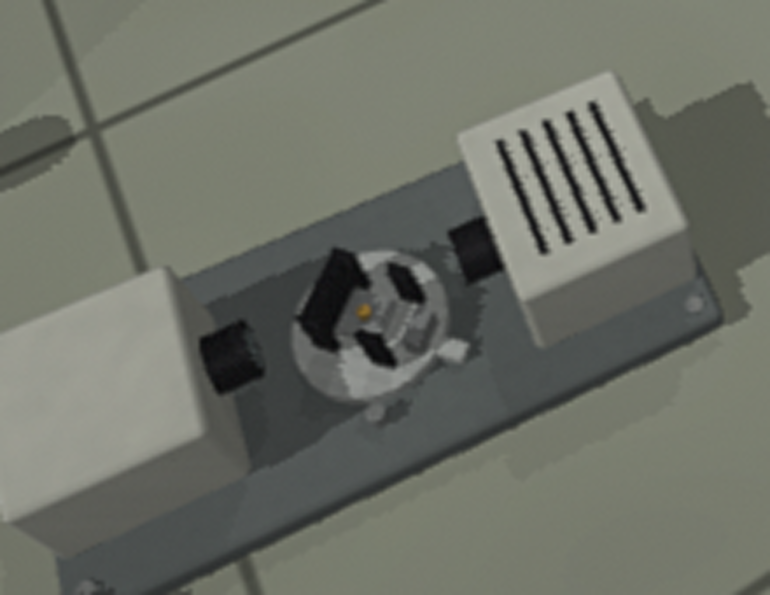

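The zooms show the cell on the tray at scene crop (385,180), with a clear pane towards the scene camera and a frosted side to the right. In the holder the full black wall is at the upper left (335,300), the orange pin at (364,310) and the leaf at the lower right (410,320). I'll look from the wrist above the holder first.

```bash
cat >> h.py <<'E'
def axes():
    s=telemetry.get_state();return np.array(s["tool_pos"]),Ro.from_quat(s["eef_rot"]).as_matrix(),s
def shift(X,ydir=None):
    "shift for TCP to X; ydir: wanted world angle (deg) of tool y, mod 180"
    p,R,s=axes();d=R.T@(np.array(X)-p)
    a=np.degrees(np.arctan2(R[1,1],R[0,1]));out=[np.round(d,4).tolist(),"yang",round(a,2)]
    if ydir is not None:
        y=(ydir-a+90)%180-90; out+=["yaw(tool)",round(-y,2)]
    return out,"q7",np.round(s["q"][6],3),"tilt",np.round(R[:,2],4)
def wsnap(name=None):
    p,R,s=axes();w=imaging.snapshot("wrist");H=np.array(w["hand_eye"])
    T=np.eye(4);T[:3,:3]=R;T[:3,3]=p;C=T@H;w["R"]=C[:3,:3].T;w["t"]=-C[:3,:3].T@C[:3,3]
    if name: cv2.imwrite(f"pics/{name}.png",w["image"])
    return w
E
python3 -c "
from h import *
print(shift([0.5475,-0.231,0.17],-71.5))"
```

```text
([[0.4467, -0.2332, 0.0687], 'yang', np.float64(-71.62), 'yaw(tool)', np.float64(-0.12)], 'q7', np.float64(-0.215), 'tilt', array([ 0.e+00, -1.e-04, -1.e+00]))
```

```bash
python3 -m creep '[[0,0.45,-0.233,0.0,0],[0,0.45,-0.233,0.0,0],[0,0.45,-0.233,0.0,0],[0,0.45,-0.233,0.0,0],[0,0.45,-0.233,0.0,0],[0,0.45,-0.233,0.0,0],[0,0.45,-0.233,0.03,0],[0,0.45,-0.233,0.065,0],[0,0.45,-0.233,0.065,0],[0,0.45,-0.233,0.065,0]]'
python3 - <<'E'
from h import *
w=wsnap("w1")
for t,z in [("holder_seat",.026),("holder_mouth",.059),("leaf_tip",.039),("light_path",.049),("photometer",0)]:
    for a in imaging.place_of(w,t)[:2]: print(t,np.round(a["location"],1),round(a["score"],2),np.round(ray(w,*a["location"],z),4))
print(axes()[:2])
E
```

```text
clock: 3.05
tool_pos: [0.5505, -0.2292, 0.1728]
eef_rot: [0.987, 0.161, -0.001, -0.0]
contact_force: [0.2, -1.2, -0.0]
opening: 0.996
holder_seat [197.5 324.3] 0.67 [ 0.5423 -0.2342  0.026 ]
holder_seat [189.5 324.9] 0.57 [ 0.5496 -0.2323  0.026 ]
holder_mouth [202.1 322.9] 0.78 [ 0.5471 -0.2311  0.059 ]
leaf_tip [186.9 317.3] 0.4 [ 0.5529 -0.2241  0.039 ]
light_path [201.6 327.2] 0.72 [ 0.5458 -0.2354  0.049 ]
photometer [187.  324.4] 0.76 [ 0.5455 -0.2334  0.    ]
(array([ 0.54996556, -0.23230373,  0.1747687 ]), array([[ 9.49962551e-01,  3.12362335e-01,  9.61289302e-04],
       [ 3.12363523e-01, -9.49961367e-01, -1.55925921e-03],
       [ 4.26133853e-04,  1.78150956e-03, -9.99998322e-01]]))
```

View pics/w1.png

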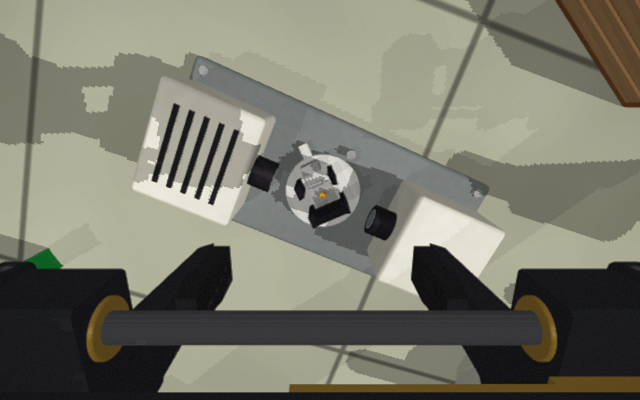

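The wrist view shows the photometer, with the holder disc centred near (323,190). The wall is black at (328,210), the pin at (322,196) and the leaf towards (312,180); the lens tubes are at (263,173) and (381,222). I'll zoom in and measure now that the arm has settled.

Run:
```python
from h import *
w=wsnap("w2")
for t,z in [("holder_seat",.026),("holder_mouth",.059),("light_path",.049),("photometer",0)]:
    for a in imaging.place_of(w,t)[:1]: print(t,np.round(a["location"],1),round(a["score"],2),np.round(ray(w,*a["location"],z),4))
print(axes()[0])
i=w["image"][130:250,240:400];cv2.imwrite("pics/w2z.png",cv2.resize(i,None,fx=5,fy=5,interpolation=2))
g=cv2.cvtColor(w["image"],6)
```

```text
holder_seat [187.6 318.8] 0.67 [ 0.549 -0.23   0.026]
holder_mouth [201.9 322.1] 0.89 [ 0.5463 -0.2339  0.059 ]
light_path [195.2 321.7] 0.94 [ 0.549  -0.2327  0.049 ]
photometer [183.7 322.2] 0.78 [ 0.5476 -0.2339  0.    ]
[ 0.55053486 -0.23053001  0.17403196]
```

View pics/w2z.png

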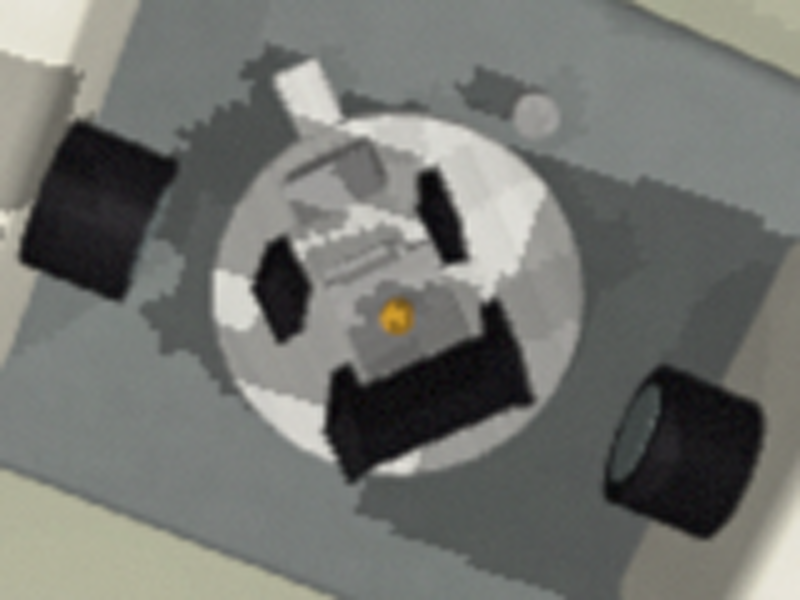

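In the zoom the disc is centred at crop (397,294) and the orange pin at (396,316). The wall's inner edge runs (370,383) to (482,330), so its normal points up and left to the leaf. The tubes are at (100,210) and (680,450).

Run:
```python
from h import *
w=wsnap("w3")
f=lambda c,r,z: ray(w,130+r/5,240+c/5,z)
for z in(.02,.026):print("disc",z,f(397,294,z),34/np.linalg.norm(f(583,294,z)[:2]-f(211,294,z)[:2])*2)
for z in(.031,.035,.039):print("pin",z,f(396,316,z))
a=f(350,480,.059);b=f(535,400,.059);d=b-a;print("wall dir",np.degrees(np.arctan2(d[1],d[0])),np.linalg.norm(d))
a=f(370,383,.03);b=f(482,330,.03);d=b-a;print("wall dir",np.degrees(np.arctan2(d[1],d[0])),np.linalg.norm(d),(a+b)/2)
# base edges: image straight edges
a=f(20,460,.018);b=f(330,595,.018);d=b-a;print("base edge",np.degrees(np.arctan2(d[1],d[0])))
a=f(640,0,.018);b=f(800,68,.018);d=b-a;print("base edge2",np.degrees(np.arctan2(d[1],d[0])))
i=w["image"][40:300,120:520];cv2.imwrite("pics/w3z.png",cv2.resize(i,None,fx=2,fy=2,interpolation=2))
# segment the base for its edges / centroid
m=imaging.trace(w,"photometer")
if m:
    c=max(cv2.findContours(m[0]["pixels"].astype(np.uint8),0,2)[0],key=cv2.contourArea)
    print(m[0]["score"],cv2.minAreaRect(c))
print(axes()[0], shift([.435,.163,.2]))
```

```text
disc 0.02 [ 0.54729968 -0.2293164   0.02      ] 978.4975314132656
disc 0.026 [ 0.54877665 -0.22886222  0.026     ] 998.483010832079
pin 0.031 [ 0.54605476 -0.22959218  0.031     ]
pin 0.035 [ 0.54709417 -0.22927404  0.035     ]
pin 0.039 [ 0.54813357 -0.2289559   0.039     ]
wall dir -47.04591663259837 0.033883968440266574
wall dir -45.407179885151265 0.0227821747782492 [ 0.54019473 -0.23722583  0.03      ]
base edge -97.28391750896928
base edge2 -93.98469720534109
0.66 ((317.7574157714844, 185.9822540283203), (374.15386962890625, 149.07691955566406), 22.61986541748047)
[ 0.5506327  -0.230195    0.17383243] ([[0.0142, -0.4096, -0.0262], 'yang', np.float64(-71.62)], 'q7', np.float64(-1.055), 'tilt', array([ 1.e-04, -1.e-04, -1.e+00]))
```

View pics/w3z.png

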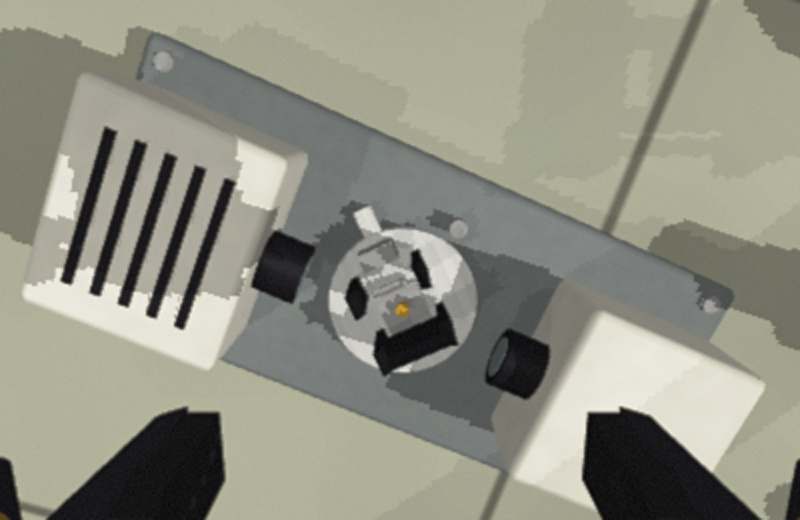

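This view shows the whole photometer, with the disc at crop (403,300) and the base's upper edge from (158,33) to (735,293). Estimates so far:
- **Axis:** about (0.548, -0.2295).
- **Wall normal:** about 44° in the world.
- **Light axis:** about 86°.
- **Holder angle:** about 0.83 rad, which is within the given range.

Now to the cell.

```bash
python3 -m creep '[[0,0.014,-0.06,-0.02,0],[0,0.014,-0.12,-0.02,0],[0,0.014,-0.18,-0.02,0],[0,0.014,-0.24,-0.02,0],[0,0.014,-0.3,-0.02,0],[0,0.014,-0.36,-0.02,0],[0,0.014,-0.41,-0.02,0],[0,0.014,-0.41,-0.02,0],[0,0.014,-0.41,-0.02,0],[0,0.014,-0.41,-0.02,0]]'
python3 - <<'E'
from h import *
w=wsnap("c1")
for t,z in [("cell",.004),("cell_mid",.044),("tray",0)]:
    for a in imaging.place_of(w,t)[:2]: print(t,np.round(a["location"],1),round(a["score"],2),np.round(ray(w,*a["location"],z),4))
print(axes()[0])
i=w["image"][120:260,240:420];cv2.imwrite("pics/c1z.png",cv2.resize(i,None,fx=4,fy=4,interpolation=2))
E
```

```text
clock: 4.95
tool_pos: [0.4352, 0.1618, 0.1937]
eef_rot: [0.987, 0.158, 0.0, 0.0]
contact_force: [0.7, -0.2, 0.1]
opening: 0.999
cell [181.2 320.5] 0.81 [0.4313 0.1616 0.004 ]
cell_mid [187.  323.7] 0.85 [0.4359 0.16   0.044 ]
cell_mid [180.2 321.7] 0.43 [0.4414 0.1637 0.044 ]
tray [120.6 262. ] 0.69 [0.4711 0.2359 0.    ]
[0.43502291 0.16238198 0.19371081]
```

View pics/c1.png

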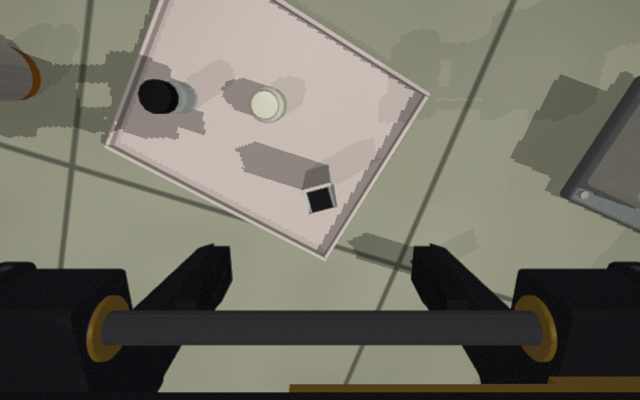

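View pics/c1z.png

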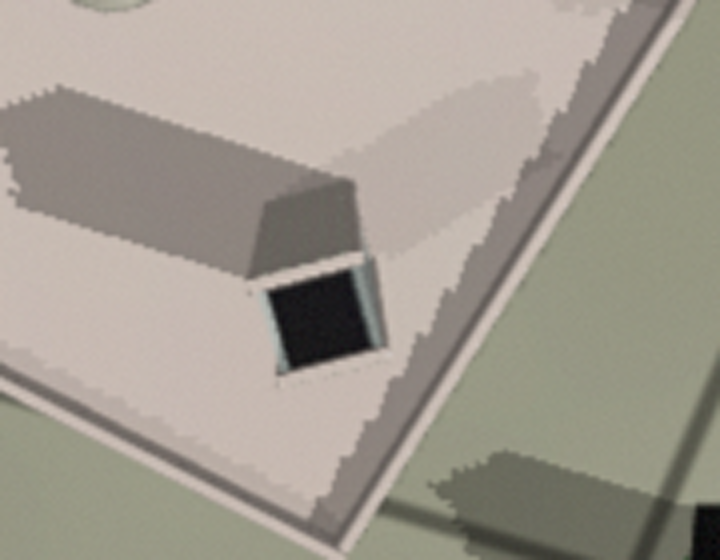

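Tray view: the cell's plug is at (320,200), the pot at (268,103) and the vial at (160,97). The frosted sides face up and down in the image and the clear panes left and right; the cell is rotated about -15°. The jaw axis therefore has to turn -104.6° to about 33° in the world.

Run:
```python
from h import *
w=wsnap()
f=lambda c,r,z: ray(w,120+r/4,240+c/4,z)
print(f(320,318,.084));P=[f(*c,.084) for c in [(250,278),(362,255),(387,347),(280,375)]]
for i in range(4):
  d=P[(i+1)%4]-P[i];print(np.linalg.norm(d),np.degrees(np.arctan2(d[1],d[0])))
P=[f(*c,.084) for c in [(267,290),(352,268),(372,348),(288,370)]]
for i in range(4):
  d=P[(i+1)%4]-P[i];print(np.linalg.norm(d),np.degrees(np.arctan2(d[1],d[0])))
print(np.mean(P,0),shift(np.r_[np.mean(P,0)[:2],.14],33),axes()[2]["q"])
```

```text
[0.43439219 0.16371949 0.084     ]
0.022753529809187534 -59.87712441697666
0.019811604834025196 -146.55058466276867
0.022509313859718685 123.59255011667939
0.02118914457455751 34.00630944829747
0.017537150047335314 -56.856149150510575
0.01718064103317155 -147.84168319908605
0.017666570197224778 123.595226979508
0.017322474431518905 31.740037399108225
[0.43409866 0.16367873 0.084     ] ([[-0.0005, -0.0013, 0.0537], 'yang', np.float64(-71.71), 'yaw(tool)', np.float64(75.29)], 'q7', np.float64(-1.755), 'tilt', array([ 1.e-04, -2.e-04, -1.e+00])) [-0.43262563  0.56045779 -0.03809776  2.0892431   0.04328913  0.49265537
 -1.75458153]
```

```bash
python3 -m creep '[[110,0,-0.001,0,-10.4],[110,0,-0.001,0,-20.9],[110,0,-0.001,0,-31.3],[110,0,-0.001,0,-41.8],[110,0,-0.001,0,-52.2],[110,0,-0.001,0.01,-62.7],[110,0,-0.001,0.02,-73.1],[110,0,-0.001,0.03,-83.6],[110,0,-0.001,0.04,-94],[110,0,-0.001,0.04,-104.5]]' 30
python3 -m creep '[[110,0,0,0,0],[110,0,0,0,0]]'
python3 - <<'E'
from h import *
w=wsnap("c2")
for t,z in [("cell",.004),("cell_mid",.044)]:
    for a in imaging.place_of(w,t)[:1]: print(t,np.round(a["location"],1),round(a["score"],2),np.round(ray(w,*a["location"],z),4))
print(shift([.434,.1637,.046],32.8),axes()[0])
i=w["image"][60:300,200:440];cv2.imwrite("pics/c2z.png",cv2.resize(i,None,fx=2.5,fy=2.5,interpolation=2))
E
```

```text
clock: 6.45
tool_pos: [0.4342, 0.1637, 0.153]
eef_rot: [0.476, 0.88, -0.001, -0.0]
contact_force: [0.8, 0.2, 0.7]
opening: 0.566
clock: 6.7
tool_pos: [0.4346, 0.1642, 0.1538]
eef_rot: [0.48, 0.877, 0.0, 0.0]
contact_force: [-0.5, 0.2, -0.6]
opening: 0.566
cell [188.7 323. ] 0.65 [0.436  0.1643 0.004 ]
cell_mid [199.1 320.8] 0.67 [0.4335 0.1646 0.044 ]
([[-0.0002, -0.0008, 0.1079], 'yang', np.float64(32.79), 'yaw(tool)', np.float64(-0.01)], 'q7', np.float64(-0.568), 'tilt', array([ 5.e-04, -2.e-04, -1.e+00])) [0.43448179 0.16433143 0.15385748]
```

View pics/c2z.png

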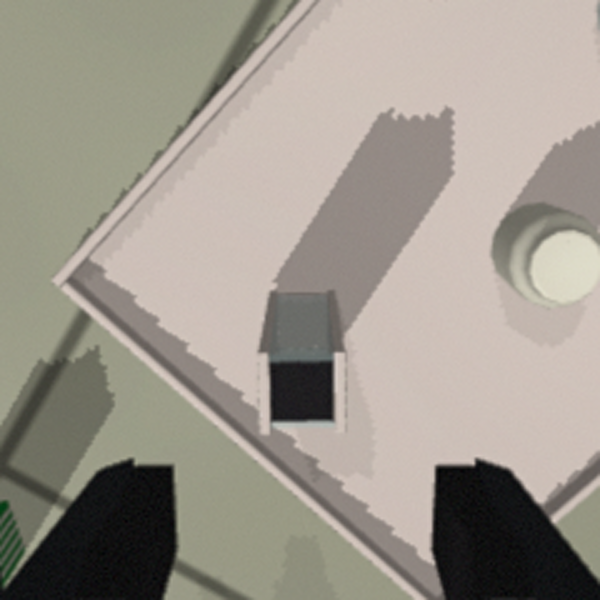

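The cell sits squarely between the fingers: white frosted edges at crop x 262 and 345, fingertips at 175 and 434. The plug is at (303,390), the pane faces up the image, and the pot is well clear to the right.

Run:
```python
from h import *
w=wsnap()
a=ray(w,60+390/2.5,321.4,.084);b=ray(w,60+(290)/2.5,321.4,.004);print(a,b)
print(shift([a[0],a[1],.046],32.8),axes()[2]["q"])
p,R,s=axes();print(R.T@(a-p))
```

```text
[0.43409175 0.16458871 0.084     ] [0.42831523 0.17362506 0.004     ]
([[0.0004, -0.0002, 0.1079], 'yang', np.float64(32.82), 'yaw(tool)', np.float64(0.02)], 'q7', np.float64(-0.568), 'tilt', array([ 5.e-04, -2.e-04, -1.e+00])) [-0.14506832  0.67142739 -0.50266046  2.11092109  0.6548279   0.51523344
 -0.56769796]
[ 0.00043144 -0.00020595  0.06985262]
```

```bash
python3 -m creep '[[110,0.0004,0,0.03,0],[110,0.0004,0,0.06,0],[110,0.0004,0,0.09,0],[110,0.0004,0,0.108,0],[110,0.0004,0,0.108,0],[110,0.0004,0,0.108,0]]' 30
python3 -m creep '[[255,0,0,0,0],[255,0,0,0,0],[255,0,0,0,0],[255,0,0,0,0],[255,0,0,0,0],[255,0,0,0,0]]' 35
python3 - <<'E'
from h import *
w=wsnap("c3");print(axes()[2]["contact_force"],axes()[2]["opening"],axes()[0])
E
```

```text
clock: 7.65
tool_pos: [0.4344, 0.165, 0.0463]
eef_rot: [0.478, 0.878, 0.0, 0.0]
contact_force: [-0.8, 0.6, -0.2]
opening: 0.569
clock: 8.4
tool_pos: [0.4343, 0.1646, 0.046]
eef_rot: [0.478, 0.878, 0.0, 0.0]
contact_force: [0.3, -0.0, 5.5]
opening: 0.266
[-0.81706104 -0.12991258  6.21033744] 0.2724819854462806 [0.43435046 0.16467491 0.04601707]
```

View pics/c3.png

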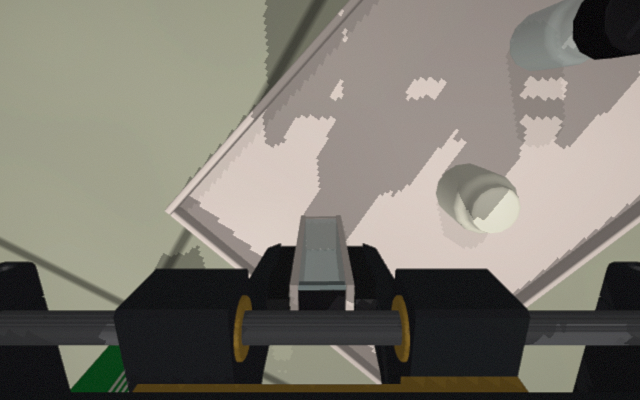

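The grip holds: the opening is 24 mm, and the pads are on the frosted sides at columns 292 and 353 with the pane untouched. The pot is at (480,205), undisturbed. Lifting.

```bash
python3 -m creep '[[255,0,0,-0.02,0],[255,0,0,-0.06,0],[255,0,0,-0.11,0],[255,0,0,-0.11,0],[255,0,0,-0.11,0]]' 35
python3 - <<'E'
from h import *
print(axes()[2]["contact_force"],axes()[2]["opening"],shift([.5478,-.2300,.16],44))
E
```

```text
clock: 9.07
tool_pos: [0.4338, 0.164, 0.1551]
eef_rot: [0.478, 0.878, -0.001, -0.0]
contact_force: [0.3, -0.9, -1.3]
opening: 0.267
[ 0.28046992 -0.91099099 -1.29667468] 0.2674972813984192 ([[-0.3928, -0.118, -0.0046], 'yang', np.float64(32.85), 'yaw(tool)', np.float64(-11.15)], 'q7', np.float64(-0.588), 'tilt', array([-7.e-04, -9.e-04, -1.e+00]))
```

```bash
python3 -m creep '[[255,-0.055,-0.0165,-0.005,0],[255,-0.11,-0.033,-0.005,-2],[255,-0.165,-0.0495,-0.005,-4],[255,-0.22,-0.066,-0.005,-6],[255,-0.275,-0.0825,-0.005,-8],[255,-0.33,-0.099,-0.005,-10],[255,-0.37,-0.111,-0.005,-11],[255,-0.393,-0.118,-0.005,-11.1],[255,-0.393,-0.118,-0.005,-11.1],[255,-0.393,-0.118,-0.005,-11.1]]'
python3 -m creep '[[255,0,0,0,0],[255,0,0,0,0]]'
python3 - <<'E'
from h import *
w=wsnap("d1");print(shift([.5478,-.2300,.16],44))
for t,z in [("holder_mouth",.059),("light_path",.049),("cell",.113),("photometer",0)]:
    for a in imaging.place_of(w,t)[:1]: print(t,np.round(a["location"],1),round(a["score"],2),np.round(ray(w,*a["location"],z),4))
q=imaging.snapshot("scene");cv2.imwrite("pics/d1s.png",cv2.resize(q["image"][200:400,80:300],None,fx=3,fy=3,interpolation=2))
q=imaging.snapshot("top");cv2.imwrite("pics/d1t.png",cv2.resize(q["image"][80:240,360:580],None,fx=3.5,fy=3.5,interpolation=2))
cv2.imwrite("pics/d1z.png",cv2.resize(w["image"][60:300,200:440],None,fx=2.5,fy=2.5,interpolation=2))
E
```

```text
clock: 10.32
tool_pos: [0.5477, -0.2273, 0.1596]
eef_rot: [0.39, 0.921, 0.0, -0.001]
contact_force: [0.0, 0.5, -0.9]
opening: 0.266
clock: 10.58
tool_pos: [0.5484, -0.2283, 0.1608]
eef_rot: [0.39, 0.921, -0.0, -0.0]
contact_force: [-0.6, -0.2, -1.2]
opening: 0.27
([[-0.0006, -0.0014, 0.0009], 'yang', np.float64(44.06), 'yaw(tool)', np.float64(0.06)], 'q7', np.float64(0.456), 'tilt', array([ 0.e+00, -1.e-04, -1.e+00]))
holder_mouth [202.5 320.7] 0.7 [ 0.5475 -0.2283  0.059 ]
light_path [203.1 321.8] 0.92 [ 0.5506 -0.2303  0.049 ]
cell [233.1 319.2] 0.78 [ 0.5495 -0.2316  0.113 ]
photometer [185.1 320.3] 0.68 [ 0.5475 -0.2291  0.    ]
```

View pics/d1z.png

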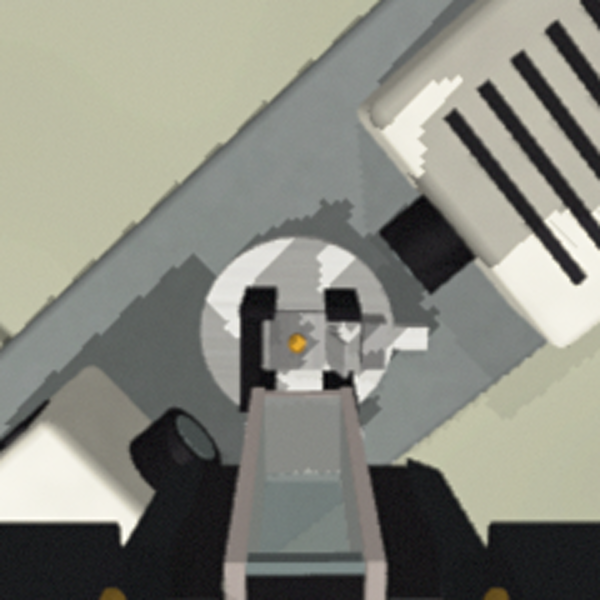

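View pics/d1s.png

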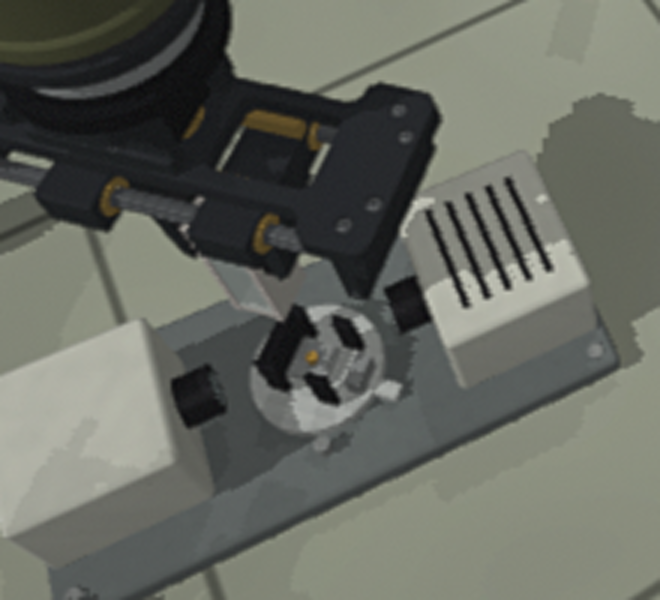

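View pics/d1t.png

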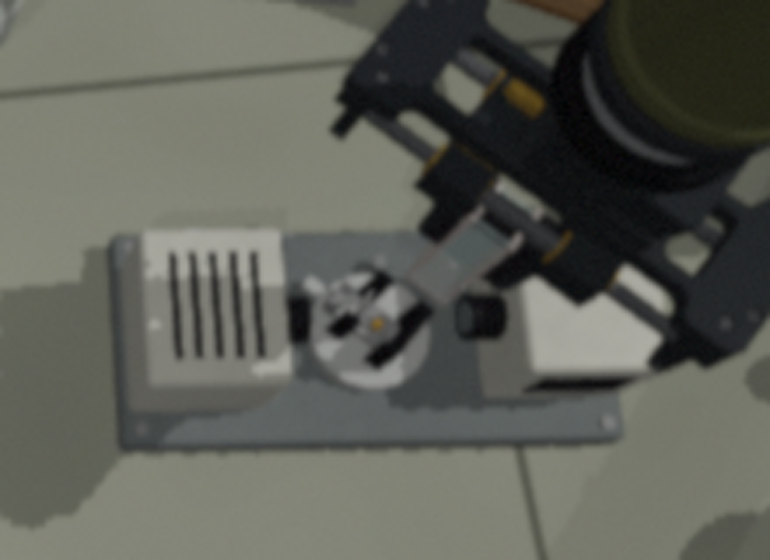

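The wrist view is clear. The held cell's lower edge spans crop x 250 to 357 at row 390. The holder is square to it, with the wall's inner face at left (264), the lips at rows 288 and 375, the pin at (297,343) and the disc from x 200 to 395 with its top at row 237. The scene and top views show the cell near the mouth but still above it. I'll work out the relative offset.

```bash
python3 - <<'E'
from h import *
w=wsnap();p,R,s=axes();print(p)
f=lambda c,r,z: R.T@(ray(w,60+r/2.5,200+c/2.5,z)-p)*1000
zb=p[2]-.042
print("cell bottom edge L,R",f(250,390,zb),f(357,390,zb))
for z in(.031,.035,.039):print("pin",z,f(297,343,z))
print("disc top",f(298,237,.026)," L",f(200,330,.026)," R",f(395,330,.026))
print("lips+ inner/outer top",f(258,288,.059),f(342,288,.059))
print("wall face bottom",f(264,343,.035),"wall top outer",f(242,320,.059))
E
cat > /dev/null; python3 -c "
import cv2
i=cv2.imread('pics/d1.png')[140:230,260:390];cv2.imwrite('pics/d1zz.png',cv2.resize(i,None,fx=6,fy=6,interpolation=2))"
```

```text
[ 0.54841399 -0.2294734   0.16077789]
cell bottom edge L,R [ 10.1783251  -12.93894849  41.99829489] [10.15383675 12.72438688 41.99804513]
pin 0.031 [ -3.08900462  -2.36817543 129.77846888]
pin 0.035 [ -1.95087299  -2.33444027 125.77826341]
pin 0.039 [ -0.81274137  -2.30070511 121.77805794]
disc top [ 32.86604181  -1.94978766 134.77198639]  L [  0.26028845 -36.40593612 134.7782026 ]  R [  0.19290411  31.96333402 134.7775376 ]
lips+ inner/outer top [ 22.31353912 -13.96004776 101.77400617] [ 22.28776906  11.63697456 101.77375729]
wall face bottom [ -1.93985822 -13.5865078  125.77837287] wall top outer [ 12.26507264 -19.06201805 101.77586724]
```

View pics/d1zz.png

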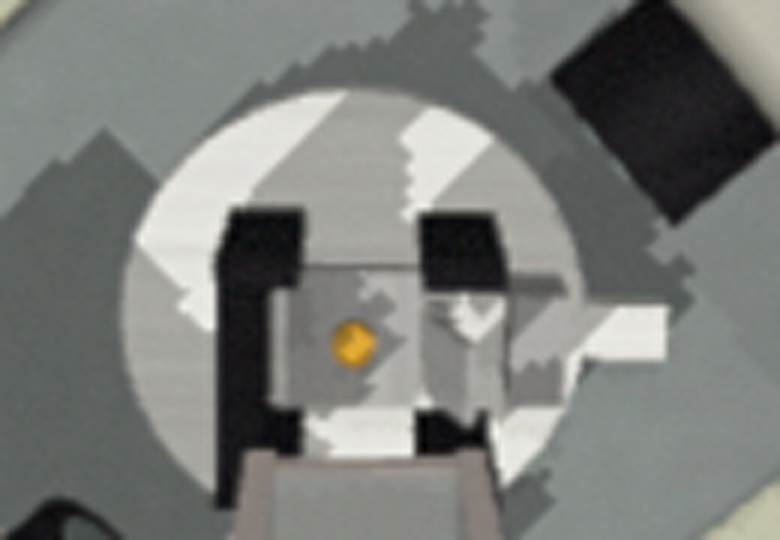

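In this close-up the disc is at (355,300), the pin at (353,345), the lips' top at row 210 and the wall's inner face at x 272. The two viewpoints disagree by about 1.5 mm laterally, which is calibration. I'll go down to just above the mouth and compare cell and holder at nearly equal depth.

```bash
python3 -m creep '[[255,0,-0.0012,0.015,0],[255,0,-0.0012,0.03,0],[255,0,-0.0012,0.045,0],[255,0,-0.0012,0.048,0],[255,0,-0.0012,0.048,0],[255,0,-0.0012,0.048,0]]'
python3 - <<'E'
from h import *
w=wsnap("e1");print(axes()[0])
q=imaging.snapshot("scene");cv2.imwrite("pics/e1s.png",cv2.resize(q["image"][260:380,130:250],None,fx=5,fy=5,interpolation=2))
q=imaging.snapshot("top");cv2.imwrite("pics/e1t.png",cv2.resize(q["image"][120:220,420:530],None,fx=6,fy=6,interpolation=2))
cv2.imwrite("pics/e1z.png",cv2.resize(w["image"][100:260,240:400],None,fx=3.75,fy=3.75,interpolation=2))
E
```

```text
clock: 11.72
tool_pos: [0.548, -0.2302, 0.1132]
eef_rot: [0.391, 0.92, 0.0, 0.001]
contact_force: [0.3, -0.5, -1.3]
opening: 0.269
[ 0.54795369 -0.23027945  0.11324276]
```

View pics/e1z.png

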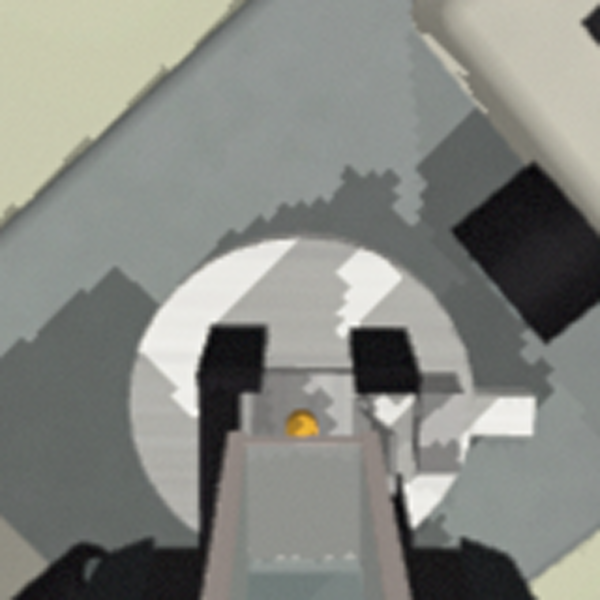

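View pics/e1s.png

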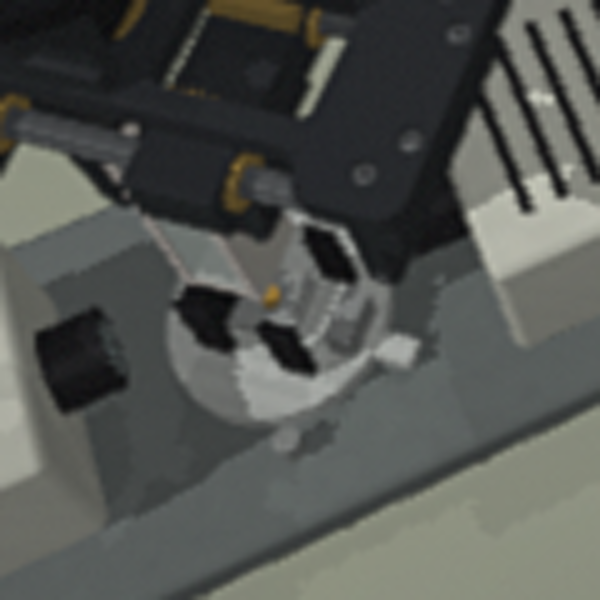

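View pics/e1t.png

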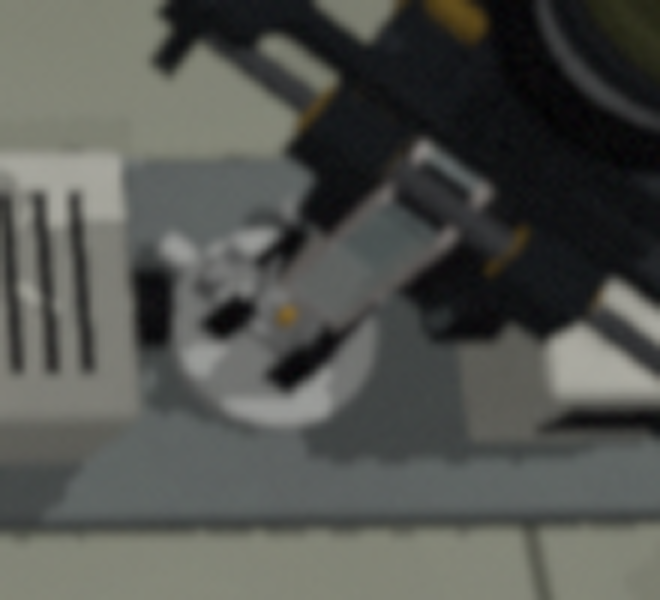

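In the e1 views the held cell's lower edge spans crop x 230 to 383 at row 433, centred at 306. The pin is at (302,425), the disc spans x 130 to 471 with its top at row 237, and the lips' outer top is at row 325. The side views agree that the cell is just above the mouth and square to it.

Run:
```python
from h import *
w=wsnap("e2");p,R,s=axes();print(p)
S=3.75
f=lambda c,r,z: R.T@(ray(w,100+r/S,240+c/S,z)-p)*1000
zb=p[2]-.042
print("cell bottom edge L,R",f(230,433,zb),f(383,433,zb))
for z in(.031,.035,.039):print("pin",z,f(302,425,z))
print("disc top",f(300,236,.026)," L",f(130,400,.026)," R",f(471,400,.026))
for z in (.059,.056): print("lips outer top",z,f(207,325,z),f(410,328,z))
for z in(.027,.031,.035): print("far plate edge at lip line",z,f(300,370,z),"lip bottom",f(250,392,z))
cv2.imwrite("pics/e2z.png",cv2.resize(w["image"][170:235,280:365],None,fx=9,fy=9,interpolation=2))
```

```text
[ 0.54777753 -0.23040129  0.11314384]
cell bottom edge L,R [ 10.45928409 -12.06911348  41.98795198] [10.43171439 12.389143   41.99553644]
pin 0.031 [-1.77764511 -0.6782278  82.1450812 ]
pin 0.035 [-0.42515205 -0.66614442 78.14400611]
pin 0.039 [ 0.92734101 -0.65406104 74.14293103]
disc top [34.24841119 -1.00483484 87.11628465]  L [  1.759406   -34.51645204  87.13180271]  R [ 1.68379887 32.55804266 87.15260239]
lips outer top 0.059 [ 25.20210031 -16.31127958  54.11874589] [24.65158237 17.3529599  54.12959341]
lips outer top 0.056 [ 24.45061067 -16.55628233  57.11926985] [23.89182881 17.61329703 57.13028021]
far plate edge at lip line 0.027 [ 8.15522942 -1.05920663 86.1370526 ] lip bottom [  3.6887291  -10.84277873  86.13758541]
far plate edge at lip line 0.031 [ 9.3130222  -1.0407589  82.13613458] lip bottom [  4.92357997 -10.65554038  82.13665819]
far plate edge at lip line 0.035 [10.47081497 -1.02231117 78.13521655] lip bottom [  6.15843084 -10.46830202  78.13573098]
```

View pics/e2z.png

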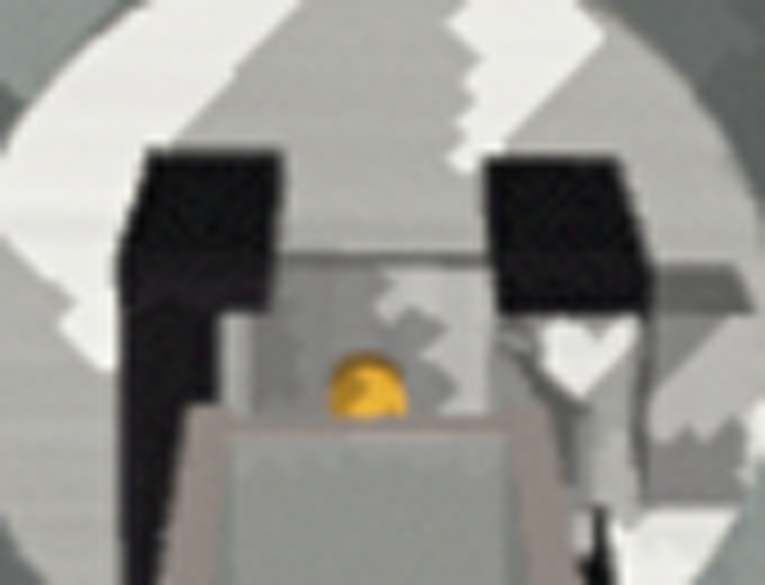

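The far lips sit at (213,180) and (560,185) in this crop, the plate is between them, and the pin's top is visible at (367,390) just behind the cell's lower edge at row 405. The relative estimate is x about +1.2 mm and y about -0.7 mm. I'll correct that and go down to just above the lips for another look.

```bash
python3 -m creep '[[255,0.0012,-0.0007,0,0],[255,0.0012,-0.0007,0.005,0],[255,0.0012,-0.0007,0.009,0],[255,0.0012,-0.0007,0.009,0],[255,0.0012,-0.0007,0.009,0]]'
python3 - <<'E'
from h import *
w=wsnap("e3");p,R,s=axes();print(p)
cv2.imwrite("pics/e3z.png",cv2.resize(w["image"][170:235,280:365],None,fx=9,fy=9,interpolation=2))
q=imaging.snapshot("scene");cv2.imwrite("pics/e3s.png",cv2.resize(q["image"][290:350,150:220],None,fx=9,fy=9,interpolation=2))
E
```

```text
clock: 12.55
tool_pos: [0.5462, -0.2299, 0.1037]
eef_rot: [0.391, 0.92, -0.0, -0.0]
contact_force: [-0.9, 0.8, -1.1]
opening: 0.267
[ 0.54630455 -0.22986673  0.10375175]
```

View pics/e3z.png

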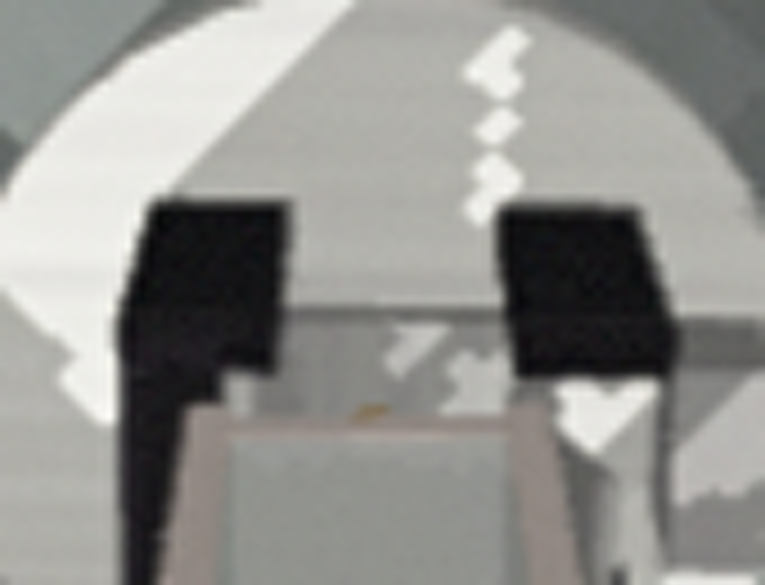

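View pics/e3s.png

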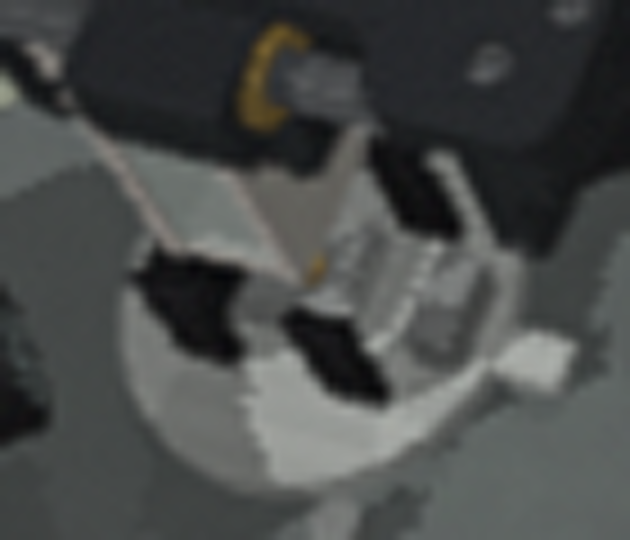

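In the e3 crop the near lips' inner top edge is at row 375 and the cell's lower edge at row 405, x 185 to 550. The pin's sliver is at x 370, so it is laterally aligned with the cell. In the scene crop the cell's lower corner is by the pin at (310,270). Checking the fore-and-aft gap, which should be 3 to 4 mm.

Run:
```python
from h import *
w=wsnap();zz=[]
for i in range(1):
  p,R,s=axes();print(p)
f=lambda c,r,z: np.round(R.T@(ray(w,170+r/9,280+c/9,z)-p)*1000,2)
zb=p[2]-.042
print("zb",zb,"cell edge",f(185,405,zb),f(550,405,zb))
print("lip inner top",f(270,373,.059),f(520,376,.059),"shade line",f(200,312,.059),f(600,316,.059))
print("lip outer bottom",f(220,203,.026),f(560,208,.026))
print("pin top sliver",f(370,407,.037))
print("disc top",f(395,-3,.026))
q=w["image"]; cv2.imwrite("pics/e4z.png",cv2.resize(q[185:222,290:360],None,fx=11,fy=11,interpolation=2))
```

```text
[ 0.54631132 -0.22989324  0.10383821]
zb 0.06183821051211486 cell edge [ 10.84 -12.58  42.  ] [10.81 11.7  42.  ]
lip inner top [12.13 -7.01 44.83] [11.91  9.83 44.84] shade line [ 16.44 -11.64  44.83] [16.13 15.13 44.84]
lip outer bottom [ 15.1  -11.94  77.83] [14.67 14.46 77.84]
pin top sliver [ 2.14 -0.3  66.84]
disc top [31.31  1.62 77.83]
```

View pics/e4z.png

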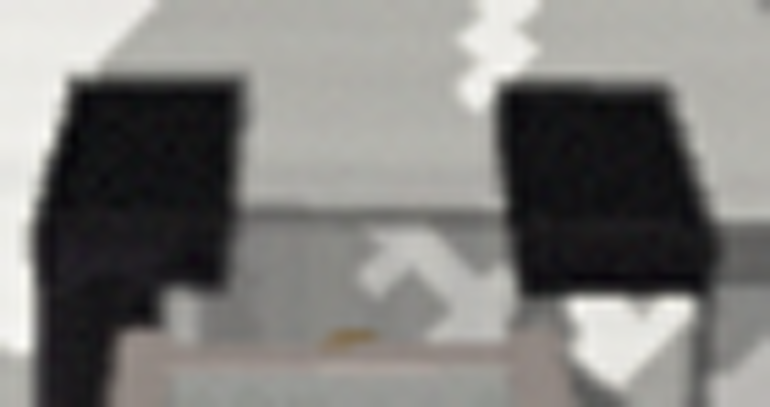

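Run:
```python
from h import *
w=wsnap("e5");p,R,s=axes();print(p)
i=w["image"][120:260,240:400];cv2.imwrite("pics/e5z.png",cv2.resize(i,None,fx=4.5,fy=4.5,interpolation=2))
```

```text
[ 0.54630808 -0.22990471  0.10385446]
```

View pics/e5z.png

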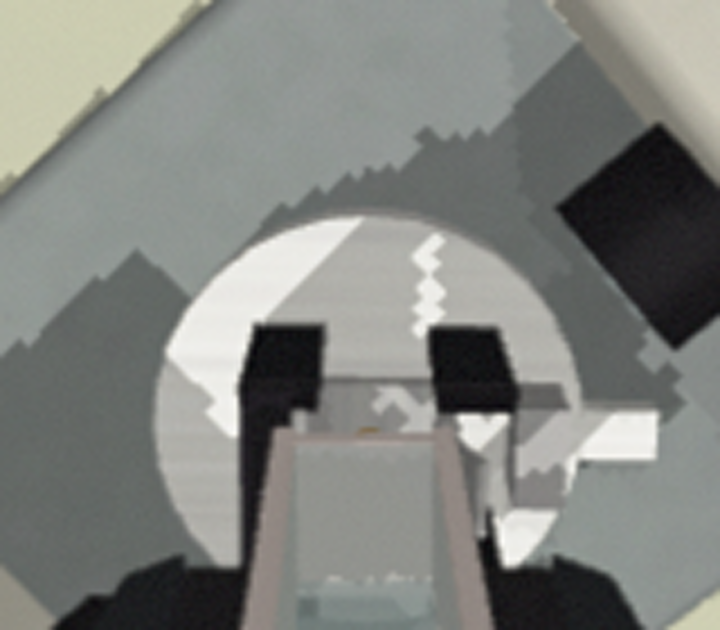

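The disc edge passes through crop (370,214), (155,425), (197,300), (525,285), (580,400) and (200,545). I'll fit a circle of known radius to those points.

Run:
```python
from h import *
from scipy.optimize import least_squares
w=wsnap();p,R,s=axes()
pts=[(370,214),(155,425),(166,353),(192,302),(270,236),(200,545),(525,285),(567,350),(580,400),(465,238)]
for z in(.02,.023,.026):
    P=np.array([(R.T@(ray(w,120+r/4.5,240+c/4.5,z)-p)*1000)[:2] for c,r in pts])
    g=least_squares(lambda v:np.hypot(*(P-v[:2]).T)-v[2],[0,0,34]);print(z,np.round(g.x,2),np.round(g.fun,1))
# image-plane prediction: axis vertical line position, and the cell's centre line
H=np.array(w["hand_eye"]);
```

```text
0.02 [-3.240e+00 -1.000e-02  3.465e+01] [ 0.2 -0.2 -0.2 -0.   0.2  0.2 -0.3 -0.1  0.2  0. ]
0.023 [-2.22e+00 -1.00e-02  3.42e+01] [ 0.2 -0.2 -0.2 -0.   0.2  0.2 -0.3 -0.1  0.2  0. ]
0.026 [-1.190e+00 -1.000e-02  3.375e+01] [ 0.2 -0.2 -0.2 -0.   0.2  0.2 -0.3 -0.1  0.1  0. ]
```

The fit is good: the axis is at tool (-1.5, 0.0) and the cell at (-1.2, -0.4), a difference of only about 0.4 mm. A small correction, then lower gently in stages while watching the force.

```bash
python3 -m creep '[[255,-0.0003,0.0004,0,0.5],[255,-0.0003,0.0004,0.003,0.5],[255,-0.0003,0.0004,0.006,0.5],[255,-0.0003,0.0004,0.009,0.5],[255,-0.0003,0.0004,0.009,0.5],[255,-0.0003,0.0004,0.009,0.5]]' 35
python3 -c "
from h import *
for i in range(1):
  s=telemetry.get_state();print(np.round(s['contact_force'],1),np.round(s['moment'],2),s['tool_pos'])"
```

```text
clock: 13.55
tool_pos: [0.5469, -0.2296, 0.0946]
eef_rot: [0.395, 0.919, 0.0, 0.0]
contact_force: [0.5, 0.2, -1.7]
opening: 0.267
[ 0.5  0.2 -1.7] [ 0.15 -0.32 -0.02] [ 0.54685761 -0.22956588  0.09464257]
```

```bash
python3 -m creep '[[255,0,0,0.002,0],[255,0,0,0.004,0],[255,0,0,0.006,0],[255,0,0,0.006,0]]'
python3 -c "
from h import *
s=telemetry.get_state();print(np.round(s['contact_force'],1),np.round(s['moment'],2),s['tool_pos'])
w=wsnap('f1');cv2.imwrite('pics/f1z.png',cv2.resize(w['image'][120:260,240:400],None,fx=4.5,fy=4.5,interpolation=2))"
```

```text
clock: 14.05
tool_pos: [0.5469, -0.2297, 0.0886]
eef_rot: [0.395, 0.919, 0.0, 0.0]
contact_force: [2.7, 1.1, -1.8]
opening: 0.27
[ 2.7  1.1 -1.8] [ 0.29 -0.53 -0.03] [ 0.54687273 -0.22969527  0.0885919 ]
```

View pics/f1z.png

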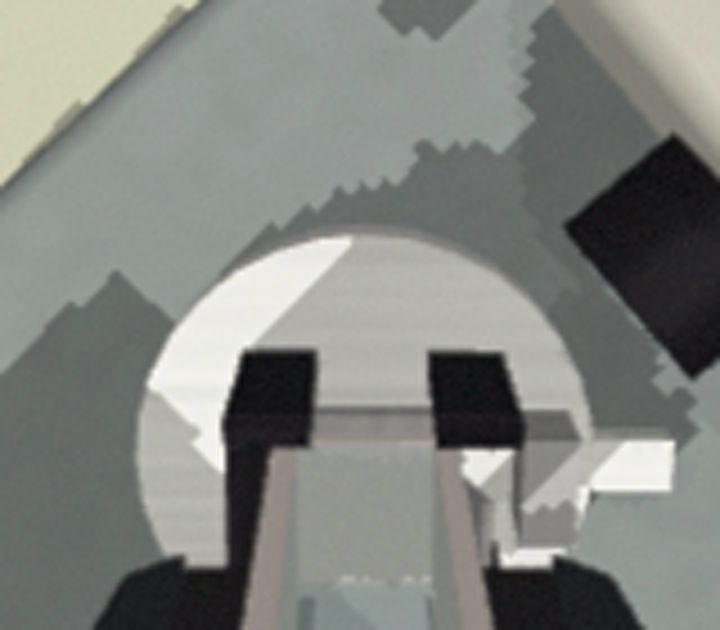

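The cell has entered the mouth: its lower edge is now behind the lips at row 440, between x 272 and 465. There is a light side force of 2.7 N from the wall, so I'll ease 0.4 mm away from it and continue down.

```bash
python3 -m creep '[[255,-0.0002,0.0004,0,0],[255,-0.0002,0.0004,0.002,0],[255,-0.0002,0.0004,0.004,0],[255,-0.0002,0.0004,0.004,0]]'
python3 -c "
from h import *
s=telemetry.get_state();print(np.round(s['contact_force'],1),np.round(s['moment'],2),s['tool_pos'])"
```

```text
clock: 14.6
tool_pos: [0.5472, -0.23, 0.0848]
eef_rot: [0.395, 0.919, -0.0, 0.0]
contact_force: [0.7, -0.4, 1.4]
opening: 0.27
[ 0.7 -0.4  1.4] [ 0.04 -0.26 -0.01] [ 0.54719552 -0.22995785  0.08475059]
```

```bash
python3 -m creep '[[255,0,0,0.0015,0],[255,0,0,0.003,0],[255,0,0,0.003,0]]'
python3 -c "
from h import *
s=telemetry.get_state();print(np.round(s['contact_force'],1),np.round(s['moment'],2),s['tool_pos'])"
python3 -m creep '[[255,0,0,0.001,0],[255,0,0,0.002,0],[255,0,0,0.002,0]]'
python3 -c "
from h import *
s=telemetry.get_state();print(np.round(s['contact_force'],1),np.round(s['moment'],2),s['tool_pos'])"
```

```text
clock: 14.98
tool_pos: [0.5472, -0.2299, 0.0817]
eef_rot: [0.395, 0.919, -0.0, 0.0]
contact_force: [0.2, 0.1, 3.0]
opening: 0.272
[0.2 0.1 3. ] [-0.11 -0.27 -0.08] [ 0.54720429 -0.22993336  0.08173719]
clock: 15.35
tool_pos: [0.5471, -0.2298, 0.0795]
eef_rot: [0.395, 0.919, -0.0, -0.0]
contact_force: [0.9, -0.4, 1.9]
opening: 0.268
[ 0.9 -0.4  1.9] [-0.11 -0.29 -0.04] [ 0.54707085 -0.22978301  0.07952936]
```

```bash
python3 -m creep '[[255,0,0,0.001,0],[255,0,0,0.002,0],[255,0,0,0.002,0]]'
python3 -m creep '[[255,0,0,0.001,0],[255,0,0,0.001,0],[255,0,0,0.001,0]]'
```

```text
clock: 15.72
tool_pos: [0.547, -0.2298, 0.0776]
eef_rot: [0.395, 0.919, -0.0, -0.0]
contact_force: [0.2, -0.5, 1.0]
opening: 0.268
clock: 16.1
tool_pos: [0.5471, -0.2298, 0.077]
eef_rot: [0.395, 0.919, -0.0, 0.0]
contact_force: [-1.0, -0.6, 5.7]
opening: 0.269
```

```bash
python3 -m creep '[[255,0,0,0.001,0],[255,0,0,0.001,0],[255,0,0,0.001,0]]'
```

```text
clock: 16.48
tool_pos: [0.5472, -0.2298, 0.0769]
eef_rot: [0.395, 0.919, -0.0, 0.0]
contact_force: [-2.7, -0.9, 12.1]
opening: 0.27
```

```bash
python3 -m creep '[[255,0,0,0.0006,0],[255,0,0,0.0006,0],[255,0,0,0.0006,0],[255,0,0,0.0006,0]]'
python3 - <<'E'
from h import *
s=telemetry.get_state();print(np.round(s['contact_force'],1),np.round(s['moment'],2),s['tool_pos'])
w=wsnap('g1');cv2.imwrite('pics/g1z.png',cv2.resize(w['image'][120:330,240:400],None,fx=2.8,fy=2.8,interpolation=2))
q=imaging.snapshot("scene");cv2.imwrite("pics/g1s.png",cv2.resize(q["image"][270:360,140:240],None,fx=6,fy=6,interpolation=2))
E
```

```text
clock: 16.98
tool_pos: [0.5472, -0.2298, 0.0769]
eef_rot: [0.395, 0.919, -0.001, 0.001]
contact_force: [-4.0, -0.7, 16.0]
opening: 0.27
[-4.  -0.7 16. ] [-0.05  0.68 -0.02] [ 0.54721857 -0.22983136  0.07687576]
```

View pics/g1z.png

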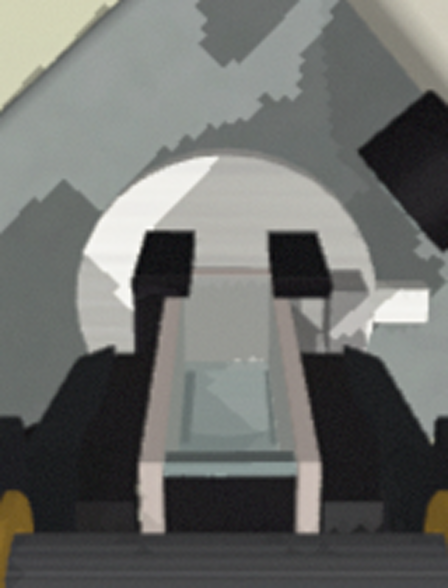

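View pics/g1s.png

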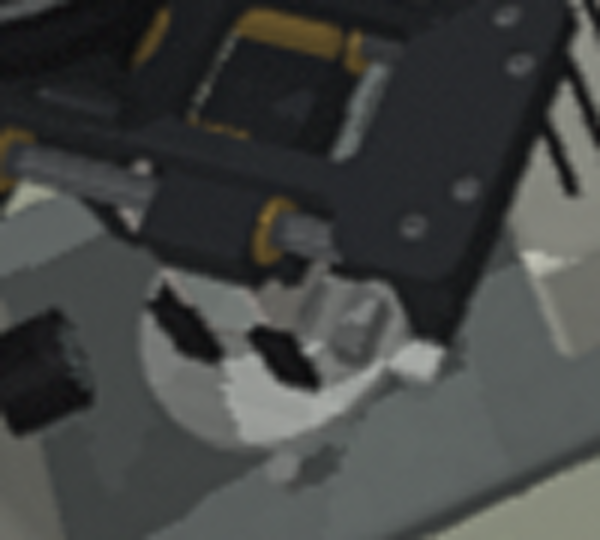

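The cell is home. At TCP z 0.0769 it stopped dead while the push rose from 6 to 16 N, so the underside is about 8.9 mm above holder_seat. That is within the plate's range and agrees with the pin height seen earlier. The views show the cell deep between wall and lips, with the fingers on the frosted sides at crop x 150 and 310. I'll relax the push a little and begin the clockwise turn gently.

```bash
python3 -m creep '[[255,0,0,-0.0005,0],[255,0,0,-0.001,0],[255,0,0,-0.001,0]]'
python3 -c "
from h import *
s=telemetry.get_state();print(np.round(s['contact_force'],1),np.round(s['moment'],2));print(shift([.547,-.23,.077],-4))"
python3 -m creep '[[255,0,0,0,1.5],[255,0,0,0,3.5],[255,0,0,0,6],[255,0,0,0,8.5],[255,0,0,0,11],[255,0,0,0,13],[255,0,0,0,14],[255,0,0,0,14]]'
python3 -c "
from h import *
s=telemetry.get_state();print(np.round(s['contact_force'],1),np.round(s['moment'],2));print(shift([.547,-.23,.077],-4))
w=wsnap('h1');cv2.imwrite('pics/h1z.png',cv2.resize(w['image'][120:330,240:400],None,fx=2.8,fy=2.8,interpolation=2))"
```

```text
clock: 17.45
tool_pos: [0.5471, -0.2298, 0.0769]
eef_rot: [0.395, 0.919, -0.0, 0.0]
contact_force: [-1.9, -0.1, 9.9]
opening: 0.27
[-1.9 -0.1  9.9] [-0.13  0.26 -0.02]
([[-0.0001, -0.0002, -0.0001], 'yang', np.float64(43.48), 'yaw(tool)', np.float64(47.48)], 'q7', np.float64(0.353), 'tilt', array([ 2.e-04, -8.e-04, -1.e+00]))
clock: 18.45
tool_pos: [0.5475, -0.2296, 0.077]
eef_rot: [0.504, 0.864, -0.0, 0.001]
contact_force: [-0.9, 0.9, 8.0]
opening: 0.268
[-0.9  0.9  8. ] [-0.04  0.14  0.12]
([[-0.0001, -0.0007, -0.0], 'yang', np.float64(29.52), 'yaw(tool)', np.float64(33.52)], 'q7', np.float64(0.157), 'tilt', array([ 9.e-04, -6.e-04, -1.e+00]))
```

View pics/h1z.png

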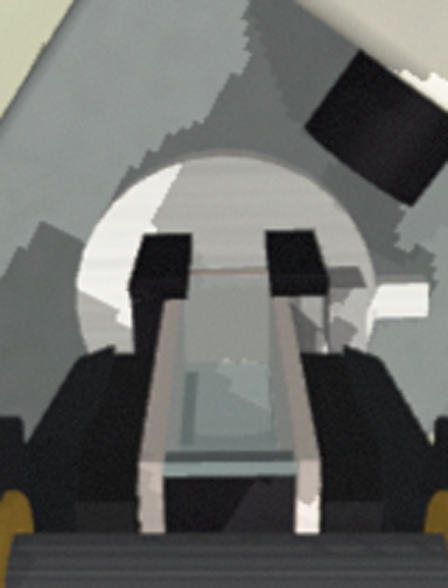

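Holder and cell turn together: the lips stay square to the cell in the image while the lens tube has swung to (380,125). Mz is about 0.14 N m, the holder's own friction. Continuing.

```bash
python3 -m creep '[[255,0,0,0,2],[255,0,0,0,4.5],[255,0,0,0,7],[255,0,0,0,9.5],[255,0,0,0,12],[255,0,0,0,14.5],[255,0,0,0,17],[255,0,0,0,19.5],[255,0,0,0,22],[255,0,0,0,22]]'
python3 -c "
from h import *
s=telemetry.get_state();print(np.round(s['contact_force'],1),np.round(s['moment'],2));print(shift([.547,-.23,.077],-4))"
python3 -m creep '[[255,0,0,0,1],[255,0,0,0,2],[255,0,0,0,3],[255,0,0,0,4],[255,0,0,0,5],[255,0,0,0,6],[255,0,0,0,6]]'
python3 -c "
from h import *
s=telemetry.get_state();print(np.round(s['contact_force'],1),np.round(s['moment'],2));print(shift([.547,-.23,.077],-4))
w=wsnap('h2');cv2.imwrite('pics/h2z.png',cv2.resize(w['image'][60:330,180:460],None,fx=2.2,fy=2.2,interpolation=2))"
```

```text
clock: 19.75
tool_pos: [0.548, -0.2295, 0.0769]
eef_rot: [0.659, 0.752, 0.0, 0.001]
contact_force: [-0.6, -0.2, 8.3]
opening: 0.266
[-0.6 -0.2  8.3] [-0.11 -0.05  0.07]
([[-0.0003, -0.0011, -0.0001], 'yang', np.float64(7.5), 'yaw(tool)', np.float64(11.5)], 'q7', np.float64(-0.139), 'tilt', array([ 1.9e-03, -4.0e-04, -1.0e+00]))
clock: 20.62
tool_pos: [0.5482, -0.2296, 0.0769]
eef_rot: [0.698, 0.716, 0.001, 0.001]
contact_force: [0.2, -0.3, 6.4]
opening: 0.272
[ 0.2 -0.3  6.4] [-0.14 -0.15  0.08]
([[-0.0004, -0.0012, -0.0001], 'yang', np.float64(1.52), 'yaw(tool)', np.float64(5.52)], 'q7', np.float64(-0.217), 'tilt', array([ 2.3e-03, -5.0e-04, -1.0e+00]))
```

View pics/h2z.png

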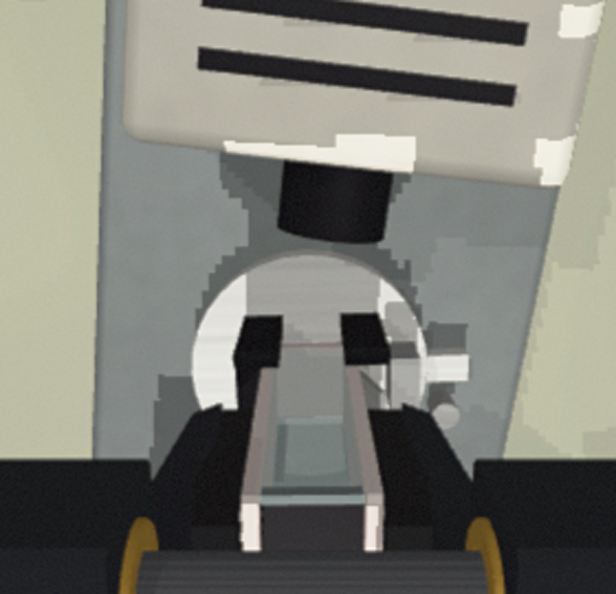

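The lamp head and tube are now nearly square above, at (335,200), about 6° off. The holder's tab at (450,367) is approaching the stop post at (443,413). I'll take small steps and watch the torque.

```bash
C='from h import *
s=telemetry.get_state();print(np.round(s["contact_force"],1),np.round(s["moment"],3));print(shift([.547,-.23,.077],-4)[0][2:])'
python3 -m creep '[[255,0,0,0,1],[255,0,0,0,2],[255,0,0,0,3],[255,0,0,0,3]]'; python3 -c "$C"
python3 -m creep '[[255,0,0,0,0.7],[255,0,0,0,1.4],[255,0,0,0,2],[255,0,0,0,2]]'; python3 -c "$C"
```

```text
clock: 21.18
tool_pos: [0.5483, -0.2296, 0.077]
eef_rot: [0.716, 0.698, 0.001, 0.001]
contact_force: [-0.2, -0.6, 6.5]
opening: 0.272
[-0.2 -0.6  6.5] [-0.149 -0.161  0.139]
[np.float64(-1.48), 'yaw(tool)', np.float64(2.52)]
clock: 21.68
tool_pos: [0.5483, -0.2296, 0.077]
eef_rot: [0.728, 0.685, 0.001, 0.001]
contact_force: [0.4, 0.0, 7.3]
opening: 0.272
[0.4 0.  7.3] [-0.175 -0.239  0.171]
[np.float64(-3.47), 'yaw(tool)', np.float64(0.53)]
```

```bash
C='from h import *
s=telemetry.get_state();print(np.round(s["contact_force"],1),np.round(s["moment"],3));print(shift([.547,-.23,.077],-4)[0][2:])'
python3 -m creep '[[255,0,0,0,0.6],[255,0,0,0,1.2],[255,0,0,0,1.2]]'; python3 -c "$C"
python3 -m creep '[[255,0,0,0,0.6],[255,0,0,0,1.2],[255,0,0,0,1.2]]'; python3 -c "$C
w=wsnap('h3');cv2.imwrite('pics/h3z.png',cv2.resize(w['image'][60:330,180:460],None,fx=2.2,fy=2.2,interpolation=2))"
```

```text
clock: 22.05
tool_pos: [0.5484, -0.2297, 0.077]
eef_rot: [0.735, 0.678, 0.001, 0.001]
contact_force: [0.7, -0.9, 6.8]
opening: 0.266
[ 0.7 -0.9  6.8] [-0.139 -0.205  0.134]
[np.float64(-4.67), 'yaw(tool)', np.float64(-0.67)]
clock: 22.42
tool_pos: [0.5484, -0.2297, 0.0769]
eef_rot: [0.742, 0.67, 0.001, 0.001]
contact_force: [0.8, -0.4, 7.6]
opening: 0.271
[ 0.8 -0.4  7.6] [-0.134 -0.296  0.186]
[np.float64(-5.88), 'yaw(tool)', np.float64(-1.88)]
```

View pics/h3z.png

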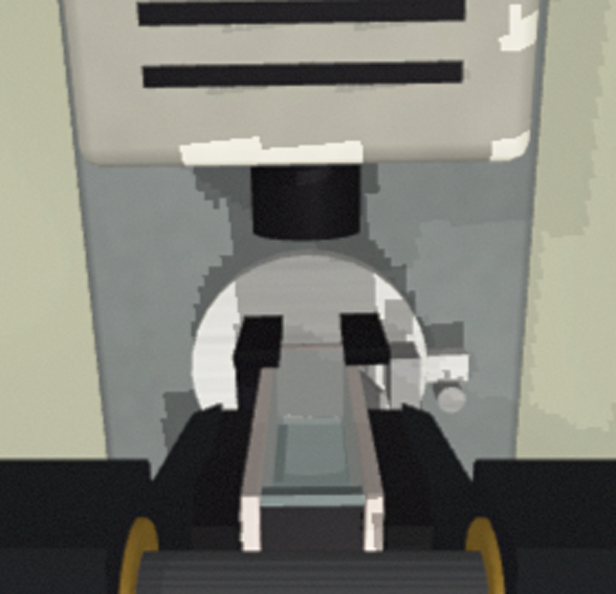

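The tube is square to the image and the tab at (447,368) almost meets the stop post at (452,398). A few more small steps.

```bash
C='from h import *
s=telemetry.get_state();print(np.round(s["contact_force"],1),np.round(s["moment"],3));print(shift([.547,-.23,.077],-4)[0][2:])'
for i in 1; do python3 -m creep '[[255,0,0,0,0.5],[255,0,0,0,1],[255,0,0,0,1]]'; python3 -c "$C"; done
python3 -m creep '[[255,0,0,0,0.5],[255,0,0,0,1],[255,0,0,0,1]]'; python3 -c "$C"
```

```text
clock: 22.85
tool_pos: [0.5484, -0.2297, 0.0769]
eef_rot: [0.748, 0.663, 0.001, 0.001]
contact_force: [0.9, -0.3, 6.8]
opening: 0.266
[ 0.9 -0.3  6.8] [-0.184 -0.21   0.078]
[np.float64(-6.87), 'yaw(tool)', np.float64(-2.87)]
clock: 23.22
tool_pos: [0.5486, -0.2298, 0.077]
eef_rot: [0.754, 0.657, 0.001, 0.001]
contact_force: [1.1, -0.5, 6.6]
opening: 0.268
[ 1.1 -0.5  6.6] [-0.227 -0.312  0.147]
[np.float64(-7.87), 'yaw(tool)', np.float64(-3.87)]
```

```bash
C='from h import *
s=telemetry.get_state();print(np.round(s["contact_force"],1),np.round(s["moment"],3));print(shift([.547,-.23,.077],-4)[0][2:])'
python3 -m creep '[[255,0,0,0,0.5],[255,0,0,0,1],[255,0,0,0,1]]'; python3 -c "$C"
python3 -m creep '[[255,0,0,0,0.5],[255,0,0,0,1],[255,0,0,0,1]]'; python3 -c "$C
w=wsnap('h4');cv2.imwrite('pics/h4z.png',cv2.resize(w['image'][150:280,230:410],None,fx=4,fy=4,interpolation=2))"
```

```text
clock: 23.6
tool_pos: [0.5487, -0.2298, 0.077]
eef_rot: [0.76, 0.65, 0.001, 0.001]
contact_force: [0.5, -0.5, 6.3]
opening: 0.269
[ 0.5 -0.5  6.3] [-0.234 -0.377  0.183]
[np.float64(-8.87), 'yaw(tool)', np.float64(-4.87)]
clock: 23.98
tool_pos: [0.5489, -0.2299, 0.077]
eef_rot: [0.765, 0.644, 0.001, 0.002]
contact_force: [2.2, -0.9, 6.2]
opening: 0.271
[ 2.2 -0.9  6.2] [-0.312 -0.424  0.213]
[np.float64(-9.86), 'yaw(tool)', np.float64(-5.86)]
```

View pics/h4z.png

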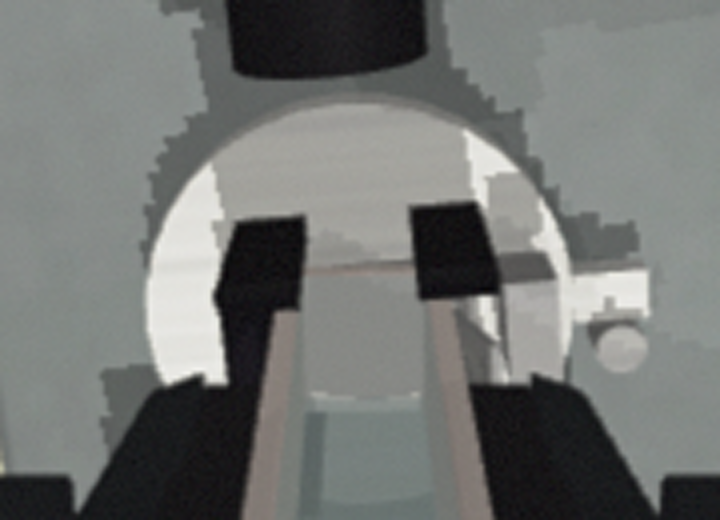

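The holder now lags the hand: the lips slope from row 218 to 205 (about 3.5°) and the tab rests on the stop post at (622,325), with Mz up to 0.21 N m. One more small nudge, then I'll check.

```bash
C='from h import *
s=telemetry.get_state();print(np.round(s["contact_force"],1),np.round(s["moment"],3));print(shift([.547,-.23,.077],-4)[0][2:])'
python3 -m creep '[[255,0,0,0,0.5],[255,0,0,0,0.8],[255,0,0,0,0.8]]'; python3 -c "$C
w=wsnap('h5');cv2.imwrite('pics/h5z.png',cv2.resize(w['image'][60:280,180:440],None,fx=3,fy=2.7,interpolation=2))"
```

```text
clock: 24.4
tool_pos: [0.549, -0.2299, 0.077]
eef_rot: [0.77, 0.638, 0.001, 0.002]
contact_force: [1.9, -0.9, 4.8]
opening: 0.27
[ 1.9 -0.9  4.8] [-0.294 -0.472  0.193]
[np.float64(-10.65), 'yaw(tool)', np.float64(-6.65)]
```

View pics/h5z.png

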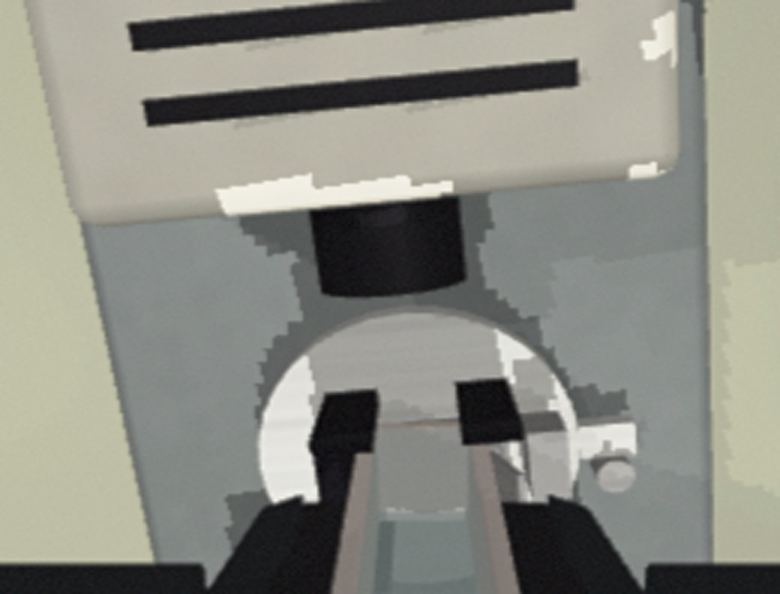

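The lamp-head edges, lips and tab all slope by 4 to 6° in this view, so the holder is parallel to the light axis and stopped at the post (615,473) while the hand alone turned further. I'll untwist the hand's overtravel, keep a light push down, and let go slowly.

```bash
C='from h import *
s=telemetry.get_state();print(np.round(s["contact_force"],1),np.round(s["moment"],3));print(shift([.547,-.23,.077],-4)[0][2:])'
python3 -m creep '[[255,0,0,0.0005,-1],[255,0,0,0.001,-2],[255,0,0,0.001,-3],[255,0,0,0.001,-3]]'; python3 -c "$C
w=wsnap('h6');cv2.imwrite('pics/h6z.png',cv2.resize(w['image'][60:280,180:440],None,fx=3,fy=2.7,interpolation=2))"
```

```text
clock: 24.95
tool_pos: [0.5488, -0.2299, 0.0769]
eef_rot: [0.753, 0.658, 0.001, 0.002]
contact_force: [-0.7, -0.8, 13.4]
opening: 0.267
[-0.7 -0.8 13.4] [-0.147 -0.009 -0.054]
[np.float64(-7.71), 'yaw(tool)', np.float64(-3.71)]
```

View pics/h6z.png

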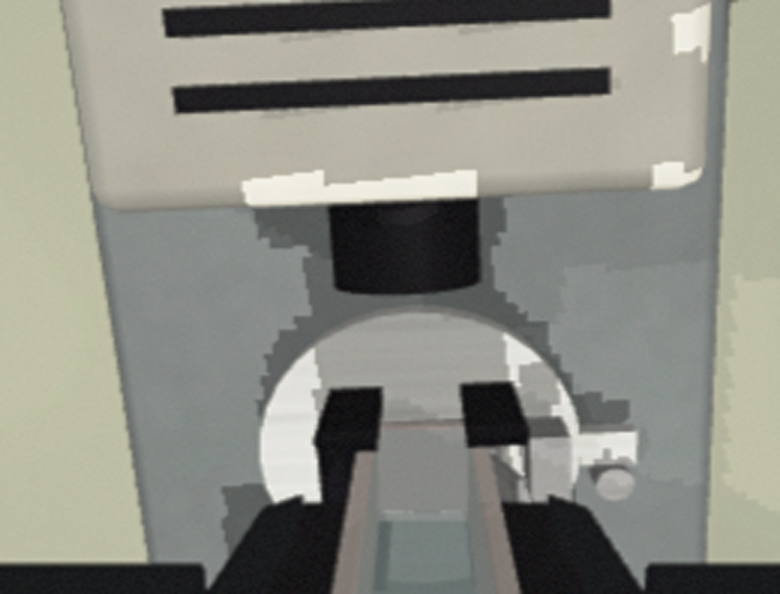

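The torque is back to about zero and the tab still rests on the post at (615,480). The lips (about 1.6°) and the lamp slots (about 2.9°) are parallel to within roughly 1°. Releasing.

```bash
python3 -m creep '[[255,0,0,-0.0008,0],[255,0,0,-0.0008,0],[200,0,0,-0.0008,0],[160,0,0,-0.0008,0],[120,0,0,-0.0008,0],[110,0,0,-0.0008,0],[110,0,0,-0.0008,0],[110,0,0,-0.0008,0]]'
python3 - <<'E'
from h import *
s=telemetry.get_state();print(np.round(s["contact_force"],1),np.round(s["moment"],3),s["tool_pos"])
w=wsnap('i1');cv2.imwrite('pics/i1z.png',cv2.resize(w['image'][60:280,180:440],None,fx=3,fy=2.7,interpolation=2))
E
```

```text
clock: 26.0
tool_pos: [0.547, -0.2296, 0.0758]
eef_rot: [0.753, 0.658, -0.0, -0.0]
contact_force: [-0.2, -0.2, -0.3]
opening: 0.572
[-0.2 -0.2 -0.3] [-0.04  -0.043 -0.06 ] [ 0.54701981 -0.22963426  0.0758124 ]
```

View pics/i1z.png

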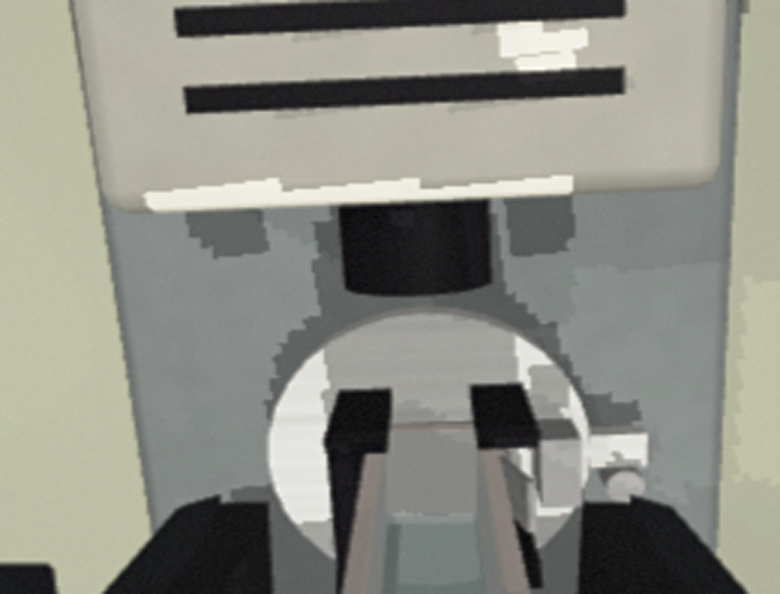

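Released: the fingers at crop x 270 and 580 are clear of the cell, which stays in the holder squared by the leaf, and the tab is on the post. Rising straight up.

```bash
python3 -m creep '[[110,0,0,-0.01,0],[110,0,0,-0.03,0],[110,0,0,-0.06,0],[110,0,0,-0.1,0],[110,0,0,-0.13,0],[110,0,0,-0.13,0],[110,0,0,-0.13,0]]'
python3 - <<'E'
from h import *
s=telemetry.get_state();print(np.round(s["contact_force"],1),s["tool_pos"])
w=wsnap('j1');cv2.imwrite('pics/j1z.png',cv2.resize(w['image'][40:280,180:460],None,fx=2.5,fy=2.5,interpolation=2))
q=imaging.snapshot("scene");cv2.imwrite("pics/j1s.png",cv2.resize(q["image"][250:370,120:260],None,fx=5,fy=5,interpolation=2))
E
```

```text
clock: 26.92
tool_pos: [0.5466, -0.2297, 0.2056]
eef_rot: [0.753, 0.658, -0.0, -0.0]
contact_force: [-0.8, 1.1, -0.2]
opening: 0.564
[-0.8  1.1 -0.2] [ 0.5465606  -0.22974667  0.20564771]
```

View pics/j1z.png

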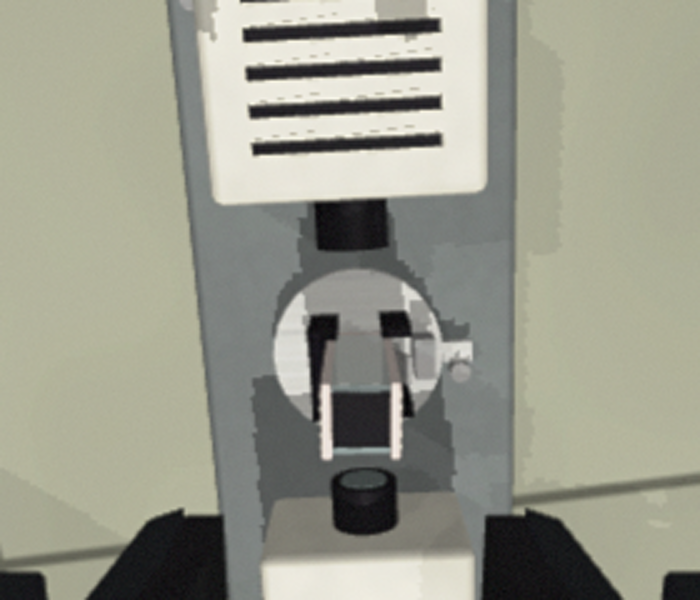

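View pics/j1s.png

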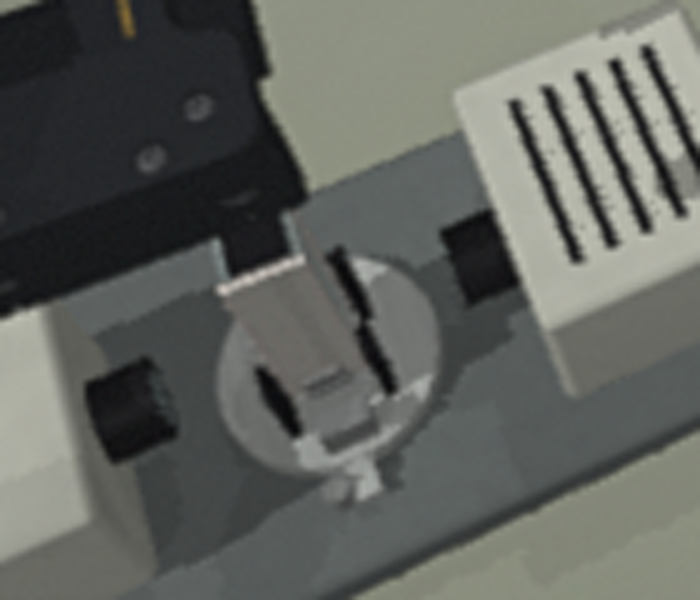

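The scene view shows the cell standing upright in the holder, a frosted side towards us, with the tab on the stop post at (350,485). In the wrist view the plug is at (362,420) and square. I'll check angle and height numerically.

Run:
```python
from h import *
w=wsnap("k1");p,R,s=axes()
g=cv2.cvtColor(w["image"],6)
ox,oy=300,185
sub=g[oy:oy+45,ox:ox+50];big=cv2.resize(sub,None,fx=12,fy=12,interpolation=2);cv2.imwrite("pics/k1z.png",big)
m=((g<50).astype(np.uint8))[oy+5:oy+45,ox+8:ox+42]
n,l,st,ce=cv2.connectedComponentsWithStats(m,connectivity=4);k=1+np.argmax(st[1:,4]);print(st[k],ce[k]+[ox+8,oy+5])
c=ce[k]+[ox+8,oy+5]
for z in(.109,.115,.120):print(z,"plug centre",ray(w,c[1],c[0],z))
# slots of lamp head: dark thin comps
m=(g[0:115,250:370]<60).astype(np.uint8);n,l,st,ce=cv2.connectedComponentsWithStats(m)
for i in range(1,n):
    if st[i,4]>80:
        ys,xs=np.where(l==i);P=np.array([ray(w,y,x+250,.078)[:2] for y,x in zip(ys,xs)])
        u,sv,vt=np.linalg.svd(P-P.mean(0));print(st[i],"dir",np.degrees(np.arctan2(vt[0,1],vt[0,0]))%180,"mid",P.mean(0))
# cell white top bars
for t in ["cell","holder_mouth","light_path","photometer"]:
    z={"cell":.035,"holder_mouth":.059,"light_path":.049,"photometer":0}[t]
    for a in imaging.place_of(w,t)[:1]: print(t,np.round(a["score"],2),ray(w,*a["location"],z))
t=imaging.snapshot("top")
for nme,z in [("vial_mid",.035),("weighing_pot_mid",.024)]:
    for a in imaging.place_of(t,nme)[:1]: print(nme,ray(t,*a["location"],z))
```

```text
[  6   8  22  21 462] [324.5 208. ]
0.109 plug centre [ 0.54763945 -0.23215664  0.109     ]
0.115 plug centre [ 0.54785339 -0.23024642  0.115     ]
0.12 plug centre [ 0.54803167 -0.22865457  0.12      ]
[ 27  32  79   8 358] dir 174.87644155584601 mid [ 0.55910113 -0.10744923]
[ 28  48  78   8 329] dir 174.9507401893279 mid [ 0.55786543 -0.11836856]
[ 30  64  76   8 290] dir 175.00345211256462 mid [ 0.55614781 -0.12929064]
[ 31  80  76   7 269] dir 174.8946648616421 mid [ 0.55482979 -0.14023922]
[ 32  95  75   7 251] dir 174.8817420983645 mid [ 0.55410858 -0.15122958]
cell 0.95 [ 0.54689944 -0.23117653  0.035     ]
holder_mouth 0.83 [ 0.54883476 -0.23198629  0.059     ]
light_path 0.59 [ 0.54918831 -0.2314693   0.049     ]
photometer 0.61 [ 0.54693862 -0.23000792  0.        ]
vial_mid [0.46804196 0.30893652 0.035     ]
weighing_pot_mid [0.48269711 0.22584697 0.024     ]
```

View pics/k1z.png

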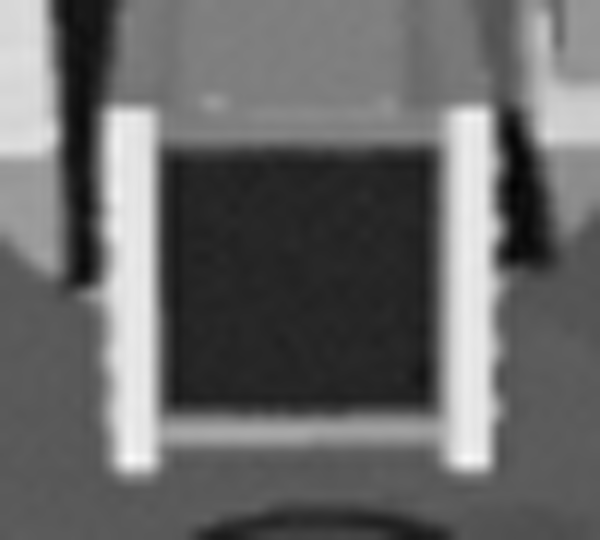

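The plug is square in the crop (inner edges x 160 and 440) and its centre, about (0.548, -0.230), lies over the axis. The vial and pot have not moved beyond measurement noise. One more check, of cell and lip angle against the light axis (x at -5.1°).

Run:
```python
from h import *
w=wsnap("k2");p,R,s=axes()
print("tool y",np.degrees(np.arctan2(R[1,1],R[0,1])))
g=cv2.cvtColor(w["image"],6).astype(float)
def edge_cols(rows,c0,c1,sgn,z):
    P=[]
    for r in rows:
        d=sgn*np.diff(cv2.GaussianBlur(g[r:r+1,c0:c1],(3,1),0)[0]);d[d<0]=0;j=np.argmax(d);k=slice(max(j-2,0),j+3)
        c=c0+.5+np.sum(np.arange(len(d))[k]*d[k])/d[k].sum();P.append((c,r))
    P=np.array(P);W=np.array([ray(w,r,c,z)[:2] for c,r in P]);u,sv,v=np.linalg.svd(W-W.mean(0));a=np.degrees(np.arctan2(v[0,1],v[0,0]))%180
    return round(a-90,2),np.round(P[[0,-1]],1).tolist(),sv[1]*1000
rows=range(199,218)
print("plug L",edge_cols(rows,309,318,-1,.115));print("plug R",edge_cols(rows,332,341,1,.115))
def edge_rows(cols,r0,r1,sgn,z):
    P=[]
    for c in cols:
        d=sgn*np.diff(g[r0:r1,c]);d[d<0]=0;j=np.argmax(d);k=slice(max(j-2,0),j+3)
        P.append((c,r0+.5+np.sum(np.arange(len(d))[k]*d[k])/d[k].sum()))
    P=np.array(P);W=np.array([ray(w,r,c,z)[:2] for c,r in P]);u,sv,v=np.linalg.svd(W-W.mean(0));a=np.degrees(np.arctan2(v[0,1],v[0,0]))%180
    return round(a-180,2),np.round(P[[0,-1]],1).tolist(),sv[1]*1000
print("plug T",edge_rows(range(316,334),192,201,-1,.115));print("plug B",edge_rows(range(316,334),214,222,1,.115))
# lips' outer bottom edges, disc level
print("lips",edge_rows(list(range(307,314))+list(range(334,342)),158,173,-1,.026))
```

```text
tool y -7.718896035829938
plug L (np.float64(-7.74), [[311.3, 199.0], [311.6, 217.0]], np.float64(0.22536402327226968))
plug R (np.float64(-7.33), [[334.9, 199.0], [334.9, 217.0]], np.float64(0.07541139116163771))
plug T (np.float64(-7.83), [[316.0, 196.6], [333.0, 196.8]], np.float64(0.3486729798423119))
plug B (np.float64(-7.41), [[316.0, 218.7], [333.0, 218.7]], np.float64(0.2975081517669826))
lips (np.float64(-4.87), [[307.0, 165.9], [341.0, 163.9]], np.float64(0.3302019908028991))
```

The holder measures -4.9° against the light axis at -5.1°, so it is at its stop. The cell measures -7.5°, about 0.04 rad off with 0.08 allowed. It is standing still and the arm is clear, so regripping would risk more than it gains. Handing in.

```bash
python3 -c "
from h import *
print(r.finish_job(),telemetry.get_state()['clock'])"
```

```text
the job is handed in; nothing more can be done
the job is handed in; nothing more can be done
```

I handed the job in at about 27 s of the 58 s allowed; no verdict is reported, so what follows rests on my own checks. I gripped the cell by its frosted sides at 35 N and lowered it into the turned-out holder. I pressed it home, turned cell and holder together clockwise to the stop, untwisted the hand, let go and rose clear.

What my last checks showed:
- **Seating:** the cell stopped dead while the push rose to about 16 N. Its underside was then about 9 mm above holder_seat. That is the top of the stated plate range, and the pin's height in the images put the plate 1 to 2 mm lower. I had no direct reading of the seat pin.
- **Holder:** the lips lie within about 0.01 rad of the light axis, and the tab rests on the stop post. Torque while turning peaked at about 0.21 N m.
- **Cell position:** it looked upright in the pictures, with its plug centred over the turning axis within measurement error.
- **Cell angle:** the leaf did not fully square the cell. It sits about 0.04 rad off the light path, inside the 0.08 limit.
- **Other things:** the vial and pot measured within about 5 mm of where they stood, which is within the network's scatter. The green look-alike was not touched.

The camera estimates of the turning axis disagreed with each other by 1 to 2 mm. I settled the final centring by comparing the cell with the holder at close range and by the light side forces during insertion.

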